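Mount the tile carriage on the dovetail viewing rail and clamp it

ROBOT

A 6-joint arm with a two-finger parallel gripper is mounted at the origin on a cart in front of the work surface, level with it; the furniture and walls round the work are solid. World frame = base frame: x ahead of the robot, y to its left, z up, the work surface at z = 0. Lengths are in m, angles in rad, forces in N, time in s.
With the tool pointing down it reaches from about 0.325 to 1 m from the base axis. Payload 5.1 kg.
Tool frame: the origin (TCP) lies between the finger pads; the fingertips stand 14 mm ahead of it and the grasp point (between the pads) lies 5 mm behind it; z points along the fingers, y is the direction in which the jaws open and shut (so a half turn about z gives the same grasp; the last joint's range is limited). The gripper opens to 85 mm and grips with 20 to 120 N. Pads are 22 mm wide; open, the fingers measure 114 mm over their backs; the gripper's body (76 mm by 85 mm) begins 54 mm behind the grasp point. The pads swing forward as they close: fully open they stand 13 mm farther back than shut.
Start: joints at [-1.384, 0.124, 1.65, -0, 1.367, -0.083], TCP at [0.173, -0.626, 0.245] pointing down, gripper open.
Joint ranges: [-2.61, 2.61], [-1.02, 2.33], [0.03, 2.71], [-1.35, 4.49], [0.32, 2.68], [-2.91, 2.91]. Speed limits (rad/s): [2.57, 2.57, 3.14, 3.14, 3.14, 3.14].

INTERFACE

Orientations are given as a 3x3 rotation matrix whose columns are the frame's x, y, z axes.
In Python, from cell import ctrl gives the robot as it stands. The module is installed in compiled form; this text tells all that it offers.
- The arm moves only by the tool send_rows, never from a script. Its argument "series" is a list of rows, each a list of 3 entries, a list of its own where there are three numbers: the turn, a rotation vector about the tool's x, y, z in units of 6 degrees (1.0 is 6 degrees), then the shift along the tool's x, y, z in units of 25 mm (1.0 is 25 mm), then the opening, from 0 (shut) to 1 (fully open). A call has 1 to 10 rows; each row is the pose to reach, as a shift and turn from the pose measured when the call began, along the tool's axes at that moment; what a row does not reach only later rows make up. A row lasts 1/12 s, in which the tool goes at most 41.7 mm and 7.16 degrees, less where a joint would pass 70% of its speed; a pose out of reach is approached as far as the arm can. A call with a gripper value outside its range is refused whole. The fingers move at their own pace and stop on an object; "newtons" is the grip in N (left out, the last holds). Time passes only in rows, so rows that repeat a pose let the fingers close. It gives the time, the measured TCP pose, the force and the opening at its end, in the units of the state.
- ctrl.state(): the state, without advancing time (a new reading comes with each control period).
- ctrl.grab_frame(name): name is "side" or "top" or "wrist"; returns (picture, depth): 480x640x3 uint8, red, green, blue; 480x640 float32, m along the optical axis (not along the pixel's ray), 0 where there is no reading.
- ctrl.camera_model(name): a dict with "fx", "fy", "cx", "cy" (pixels), "distortion" ([k1, k2, p1, p2, k3] as OpenCV has them; the pictures are not rectified), "R" (3x3) and "t" (3): a world point X has camera coordinates R X + t. Camera axes: x right, y down, z forward; pixel columns grow to the right and rows downward; lengths in m; the calibration is good to about 2 mm. A picture is of the moment at which its call begins: read the wrist's pose just before it. camera_model takes no time and is no camera call; for the wrist camera it gives the pose at the moment of the call.
- ctrl.hand_in(): hands the job in, once; it reports no verdict.
Trained networks look in the newest picture that a camera, given by its name, has taken for a name from the list of things; names that differ only in an ending like _2 or _b are one class to them, and where a whole thing is asked for, a point or a joint stands for the part that bears it (a point fixed in the world has none). Each returns a list of dicts, best first, with "conf" (0 to 1); they miss things now and then, are a little off and sometimes report something else, mostly with a low value. They report only what shows in the picture. A call takes as long as a camera call. They do not tell look-alikes from the thing itself.
- ctrl.trace(camera, query): "pixels" (480x640 bool, what is visible of it) and "bbox" ([left, top, right, bottom] in pixels, round what is visible of it).
The state is a dict: "time": time; "joints": joint angles; "joint_vel": joint speeds; "tau": joint torques, N m; "position": TCP position; "ee_rot": TCP orientation; "force": force on the tool from outside, world axes, zero at the start; "wrist_torque": the same for the moment, N m; "finger_gap": opening from 0.0 (shut) to 1.0 (fully open).
Only numpy, scipy, OpenCV 4.12 (cv2) and the standard library are available. Lean on these libraries where they do the work, as an engineer would, in place of code of your own. Each camera call takes 0.05 s, during which the arm holds its last target.

TASK

Fit the loose tile carriage onto the dovetail rail: slide it on from the rail's open end, knob side towards the side of the rail that carries the wear strip, and push it along, gently but so that it really bears, against the stop block. Then, leaving it up against the stop, turn its clamp knob clockwise until it is firmly hand-tight, without ramming, jamming or overtightening anything, and let go. Leave the jars, the ring and the tiles around it where they stand.

Things in the scene. Friction and masses are not known exactly. Their poses are not given: they have to be found in the camera images.
- carriage: Loose grey carriage, 80 mm long (x, +x leads), 0.25 to 0.4 kg, standing on its jaws. Origin: centre of the underside, z up. Plate z 26-36 mm, y +-37, with an ear to y +54 under the knob; its front face (x +40) meets the stop. Jaws below leave a dovetail groove (46 mm wide at the top, 30 at the mouth, 26 high) open at both ends.
- carriage_grip (a point): Grip point in the carriage's upright tile rest, a metal block 40 mm (x) by 20 mm (y), z 36 to 88 mm of the carriage. At carriage (0, -22, 72) mm, 16 mm below the block's top; axes as the carriage's. Pinch it from above across its 20 mm (y).
- clamp_knob (a joint): Clamp knob angle, rad: grows clockwise seen from above, starts loose at 0 to 0.2, limit 1.9. An eccentric under it bears on the wear strip. Free it drags 0.1 to 0.2 N m, goes tight somewhere from 0.8 to 1.6, too variable to tell from poses. Hand-tight: about 0.3 to 0.35 N m on the knob; over 0.5 N m is overtightened. Self-locking by friction: torque shows only while it is turned on, slowly.
- knob_grip (a point): On the knob's vertical axis, at carriage (0, +32, 58) mm. Black wing 36 mm long, 11 mm thick, z 42 to 64 mm of the carriage, over the plate (top z 36). The point's axes turn with the knob; at joint 0 they equal the carriage's. The wing's thin direction (to pinch along) is always 0.9 rad anticlockwise from above of the point's +x.
- rail: Fixed dovetail rail, 200 mm along x, on a dark foot 84 mm wide, 8 mm thick. Origin: middle of the underside, z up. Head z 20-42 mm, 44 mm wide on top, 28 below. Open entry end at x -100, tapered 4 mm a side; the carriage goes on there in +x, axes parallel to the rail's. Fitted, its underside is 16 mm above the bench, side play 1 mm each way, lift 1.5 mm.
- wear_strip: Fixed steel strip along the rail's upper +y side, on which the carriage's clamp bears; origin and axes nominally those of the rail, but it sits up to 0.8 mm in or out in y, less than the pose noise, and is sprung (40 N per mm), so the clamp tightens progressively: hand-tight is about 25 to 30 N on it, over 60 N is too much, under 12 N is loose.
- rail_stop: Fixed dark block on top of the rail, 18 x 36 x 16 mm, its face 30 to 80 mm beyond the rail's middle. Origin: on its face towards the entry end (-x), at the head's top (42 mm above the bench), on the centreline; axes as the rail's. The carriage is home when its front face bears here (its origin 40 mm before). Press with about 5 to 15 N; over 30 N is ramming.
- oxide_jar_small: Bystander: small green jar with a red cap, 52 mm across, 66 mm high; origin centre of underside.
- oxide_jar_tall: Bystander: blue jar with a white cap, 60 mm across, 82 mm high; origin centre of underside.
- tile_single: Bystander: upright ochre glazed test tile on a foot, 37 x 25 x 76 mm; origin centre of underside.
- kiln_ring: Bystander: pale ceramic ring lying flat, 68 mm across, 12 mm high; origin centre of underside.
Not all that is in view belongs to the job. Leave any pink look-alike of the carriage alone.

How it is judged:
On the way, in this order (a step that is already met when the one before it is completed fails the run):
1. The carriage is on the dovetail, in line with the rail, at least 20 mm on from the entry end (y of carriage in the frame of rail between -0.0035 and 0.0035 m and z of carriage in the frame of rail between 0.0125 and 0.0195 m and angle between the x axis of carriage and the x axis of rail, either way round below 0.05 rad and angle between carriage's own z axis and vertical below 0.06 rad and x of carriage in the frame of rail between -0.12 and -0.05 m), for 0.05 s.
2. The carriage, still on the dovetail, is pressed against the stop block with 3 N or more while its clamp is loose (y of carriage in the frame of rail between -0.0035 and 0.0035 m and z of carriage in the frame of rail between 0.0125 and 0.0195 m and angle between the x axis of carriage and the x axis of rail, either way round below 0.05 rad and angle between carriage's own z axis and vertical below 0.06 rad and x of carriage_grip in the frame of rail_stop above -0.0425 m and contact force between carriage and rail_stop above 3 N and contact force between carriage and wear_strip below 8 N), for 0.1 s.
At the end, for the whole second after the job is handed in: The carriage stands on the dovetail in line with the rail, its front face within 2.5 mm of the stop block, its clamp bearing on the wear strip with more than 12 N, released and at rest (y of carriage in the frame of rail between -0.0035 and 0.0035 m and z of carriage in the frame of rail between 0.0125 and 0.0195 m and angle between the x axis of carriage and the x axis of rail, either way round below 0.05 rad and angle between carriage's own z axis and vertical below 0.06 rad and x of carriage_grip in the frame of rail_stop above -0.0425 m and contact force between carriage and wear_strip above 12 N and linear speed of carriage below 0.01 m/s and velocity of joint clamp_knob below 0.05 rad/s); the robot touches nothing.
It fails at once if The stop block is rammed (over 30 N) (contact force between carriage and rail_stop above 30 N).
It fails at once if The carriage is jammed or forced on the rail (over 100 N) (contact force between carriage and rail above 100 N).
It fails at once if The clamp is overtightened (over 60 N on the wear strip) (contact force between carriage and wear_strip above 60 N).
It fails at once if A jar, the ring or the single tile is pushed more than 20 mm or knocked over (distance of any of oxide_jar_small, oxide_jar_tall, tile_single, kiln_ring from where it was at the start of the episode above 0.02 m or angle between any of oxide_jar_small, oxide_jar_tall, tile_single, kiln_ring's own z axis and vertical above 0.4 rad).
It also fails if it takes over 72 s, if anything falls off the work surface, if the arm or the gripper's body presses on something with over 40 N, if the wrist force passes 120 N, or if a joint passes its speed limit or range.

## Working session

There is one attempt and no reset: what is moved stays moved. The work goes in short steps, Python scripts to look and compute and a tool call to move; the robot and the scene stay as the last step left them, time stands still between calls to the robot, and variables do not carry over. Pictures are saved under pics/ and viewed, and the job is handed in when it is done.

Besides the shell and the picture viewer there is one more tool, called after ">>>" in YAML: its name, and indented under it one key for each argument. send_rows: Moves the arm, as the interface text tells. Its arguments: {"type":"object","properties":{"series":{"type":"array","items":{"type":"array"}},"newtons":{"type":"number"}},"required":["series"]}

```bash
mkdir -p pics; python3 - <<'E'
from cell import ctrl
import cv2,numpy as np
s=ctrl.state();print({k:np.round(v,3).tolist() for k,v in s.items()})
for n in ["top","side"]:
    p,d=ctrl.grab_frame(n);cv2.imwrite(f"pics/{n}0.png",p[:,:,::-1]);np.savez(f"{n}0.npz",p=p,d=d)
    m=ctrl.camera_model(n);print(n,{k:np.round(v,4).tolist() for k,v in m.items()})
E
ls
```

```text
{'time': 0.0, 'joints': [-1.384, 0.124, 1.652, -0.0, 1.367, -0.083], 'joint_vel': [0.0, 0.001, 0.002, 0.0, -0.0, 0.001], 'tau': [-0.003, -42.363, -36.545, -0.0, 0.007, -0.0], 'position': [0.173, -0.626, 0.244], 'ee_rot': [[0.964, 0.267, -0.0], [0.267, -0.964, 0.002], [0.0, -0.002, -1.0]], 'force': [-0.298, -0.192, 0.374], 'wrist_torque': [0.045, 0.046, 0.04], 'finger_gap': 1.002}
top {'fx': 513.1544, 'fy': 513.1544, 'cx': 325.6059, 'cy': 240.0394, 'distortion': [0.0411, 0.0, 0.0, 0.0, 0.0], 'R': [[0.0018, -0.9982, 0.0603], [-0.9861, -0.0118, -0.1655], [0.1659, -0.0592, -0.9844]], 't': [0.0102, 0.5383, 1.1981]}
side {'fx': 548.5278, 'fy': 548.5278, 'cx': 321.6588, 'cy': 225.7854, 'distortion': [0.0167, 0.0, 0.0, 0.0, 0.0], 'R': [[-0.9975, -0.0668, -0.0217], [-0.0254, 0.6307, -0.7756], [0.0655, -0.7731, -0.6308]], 't': [0.5438, 0.0822, 1.239]}
pics
side0.npz
top0.npz
```

View pics/top0.png

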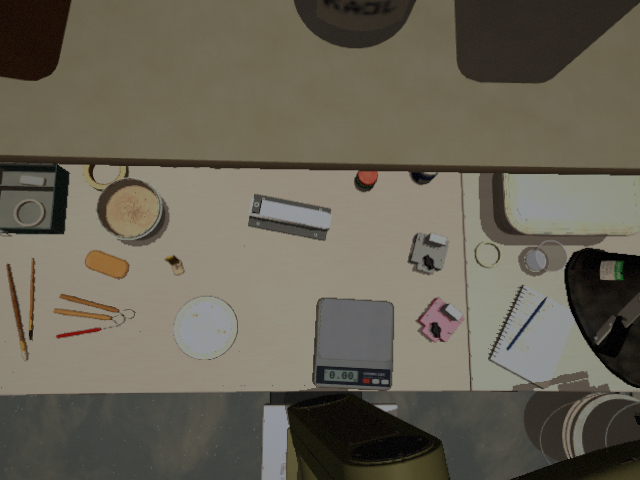

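View pics/side0.png

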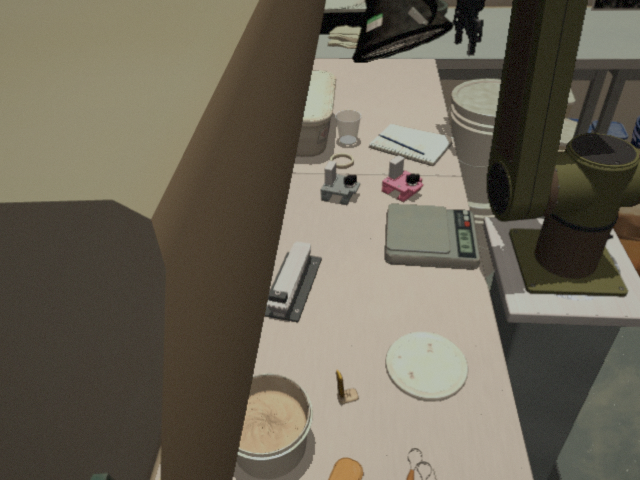

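```bash
python3 - <<'E'
import cv2,numpy as np
p=np.load("top0.npz")["p"][:,:,::-1]; s=np.load("side0.npz")["p"][:,:,::-1]
a=cv2.resize(p[180:250,235:345],None,fx=5,fy=5,interpolation=2)
b=cv2.resize(p[215:355,390:490],None,fx=4,fy=4,interpolation=2)
cv2.imwrite("pics/a.png",a);cv2.imwrite("pics/b.png",b)
cv2.imwrite("pics/c.png",cv2.resize(s[140:330,250:450],None,fx=3,fy=3,interpolation=2))
E
```

```text
(no output)
```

View pics/a.png

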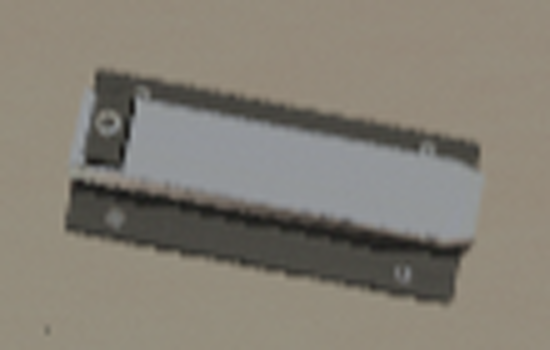

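View pics/b.png

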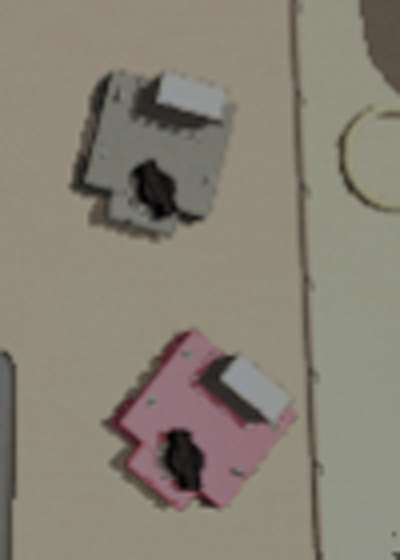

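View pics/c.png

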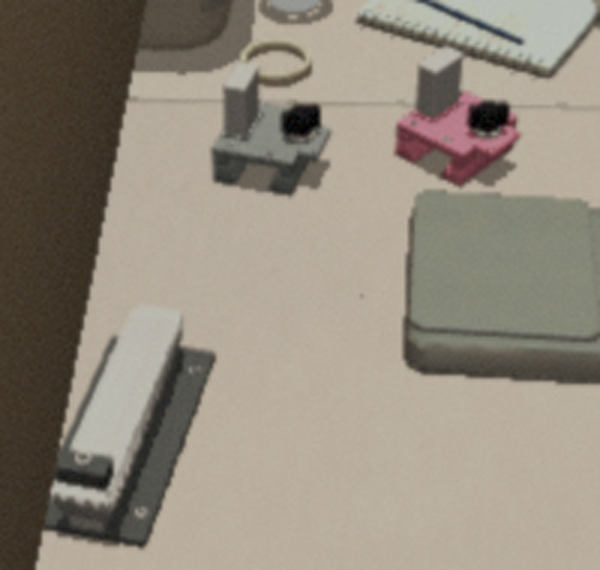

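```bash
cat > h.py <<'E'
import numpy as np,cv2
from cell import ctrl
def K(m): return np.array([[m["fx"],0,m["cx"]],[0,m["fy"],m["cy"]],[0,0,1.]])
def cloud(m,d):
    h,w=d.shape
    uv=np.stack(np.meshgrid(np.arange(w),np.arange(h)),-1).reshape(-1,1,2).astype(float)
    n=cv2.undistortPoints(uv,K(m),np.array(m["distortion"])).reshape(h,w,2)
    c=np.dstack([n*d[...,None],d])
    X=(c-np.array(m["t"]))@np.array(m["R"])
    X[d==0]=np.nan
    return X
def proj(m,P):
    P=np.asarray(P,float).reshape(-1,3)
    R=np.array(m["R"]);return cv2.projectPoints(P,cv2.Rodrigues(R)[0],np.array(m["t"],float),K(m),np.array(m["distortion"]))[0].reshape(-1,2)
def ray(m,uv,z):
    n=cv2.undistortPoints(np.array(uv,float).reshape(-1,1,2),K(m),np.array(m["distortion"])).reshape(-1,2)
    R=np.array(m["R"]);c=-R.T@np.array(m["t"])
    v=np.c_[n,np.ones(len(n))]@R
    return c+v*((z-c[2])/v[:,2])[:,None]
E
python3 - <<'E'
from h import *
for n in ["top","side"]:
    f=np.load(n+"0.npz");m=ctrl.camera_model(n);X=cloud(m,f["d"])
    np.save(n+"X.npy",X)
    if n=="top":
        for u,v in [(300,210),(256,205),(437,239),(428,250),(428,265),(437,312),(360,330),(240,235),(367,178),(424,175),(487,255),(175,265),(320,120),(320,160),(560,120),(205,327),(130,210)]:
            print(u,v,np.round(np.nanmedian(X[v-1:v+2,u-1:u+2].reshape(-1,3),0),4))
        print("shelf front edge", np.nanmin(X[...,0][X[...,2]>0.2]) )
m=ctrl.camera_model("top");p=np.load("top0.npz")["p"]
for q in ["rail","carriage","rail_stop","clamp_knob","carriage_grip","wear_strip","oxide_jar_small","oxide_jar_tall","tile_single","kiln_ring"]:
    pass
X=np.load("topX.npy")
# rail top
sel=(X[...,2]>0.037)&(X[...,2]<0.047)
sub=np.zeros_like(sel);sub[185:245,240:345]=1;sel&=sub
P=X[sel][:,:2].astype(np.float32);print(len(P),cv2.minAreaRect(P))
sub[:]=0;sub[225:280,400:460]=1
for lo,hi in [(0.03,0.041),(0.08,0.095),(0.055,0.07)]:
    s=sub&(X[...,2]>lo)&(X[...,2]<hi);P=X[s][:,:2].astype(np.float32);print(lo,len(P),cv2.minAreaRect(P),np.median(X[s],0))
E
```

```text
300 210 [0.6126 0.0765 0.0416]
256 205 [0.6182 0.1819 0.0623]
437 239 [ 0.5367 -0.2477  0.0871]
428 250 [ 0.5177 -0.239   0.035 ]
428 265 [ 0.4774 -0.2307  0.0616]
437 312 [ 0.3671 -0.2547  0.038 ]
360 330 [ 0.324  -0.0673  0.0473]
240 235 [ 0.5553  0.2246 -0.0016]
367 178 [ 0.689  -0.0861  0.0636]
424 175 [ 0.6995 -0.2267  0.0649]
487 255 [ 0.5123 -0.4002 -0.0008]
175 265 [0.4783 0.3762 0.0115]
320 120 [0.5097 0.067  0.8432]
320 160 [0.4734 0.0669 0.8434]
560 120 [ 0.5144 -0.1472  0.8437]
205 327 [0.3307 0.2997 0.0048]
130 210 [0.5992 0.4711 0.0679]
shelf front edge 0.05057782614997378
1268 ((0.6015288829803467, 0.10092682391405106), (0.199346661567688, 0.0462343730032444), 79.00408172607422)
0.03 763 ((0.5076851844787598, -0.239203542470932), (0.08036403357982635, 0.09214339405298233), 73.99974060058594) [ 0.50801064 -0.23174576  0.03572403]
0.08 151 ((0.536971926689148, -0.24796386063098907), (0.041282832622528076, 0.020661629736423492), 73.90752410888672) [ 0.53661066 -0.24739851  0.08728797]
0.055 123 ((0.5077490210533142, -0.23554007709026337), (0.03688500449061394, 0.07259579002857208), 70.04576873779297) [ 0.48949365 -0.23334534  0.06277571]
```

```bash
python3 - <<'E'
from h import *
X=np.load("sideX.npy").reshape(-1,3);Y=np.load("topX.npy").reshape(-1,3)
for A in (X,Y):
    s=(A[:,2]>0.15)&(A[:,0]>0.4)&(abs(A[:,1])<0.6); P=A[s]
    H,e=np.histogram(P[:,2],20);print(np.round(e,2),H)
    for z in (0.3,0.4,.5,.6,.7,.8):
        q=P[abs(P[:,2]-z)<.02]; 
        if len(q): print(z,len(q),q.min(0),q.max(0))
E
```

```text
[0.15 0.17 0.19 0.21 0.23 0.26 0.28 0.3  0.32 0.34 0.36 0.38 0.4  0.42
 0.44 0.47 0.49 0.51 0.53 0.55 0.57] [ 919 1013 1119 1264 1369 1437 1502 1648 1828 2034 1987 2036 1870 1759
 1755 1640 1529 1350 1027  396]
0.3 2999 [ 0.40197849 -0.54164116  0.28000934] [0.78237876 0.5999547  0.3199997 ]
0.4 3723 [ 0.40073622 -0.58200182  0.38000334] [0.78269968 0.59998679 0.41999989]
0.5 2856 [0.77817308 0.44530741 0.48000225] [0.78244835 0.59999234 0.51998899]
[0.26 0.29 0.33 0.36 0.4  0.43 0.47 0.51 0.54 0.58 0.61 0.65 0.69 0.72
 0.76 0.79 0.83 0.86 0.9  0.94 0.97] [   50   377  1165  1048   126     0     0     0     0     0     0     0
     0     0     0  1018 90084  7140  6386  3507]
0.3 250 [ 0.44169458 -0.51097747  0.28018226] [ 0.48657076 -0.42341025  0.31981649]
0.4 618 [ 0.40001953 -0.52243357  0.38009796] [ 0.44662527 -0.4566299   0.40957566]
```

```bash
python3 - <<'E'
from h import *
for n in("top","side"):
    X=np.load(n+"X.npy")
    s=(X[...,2]>0.15)&(X[...,2]<.5)&(X[...,0]>0.38)&(X[...,0]<.6)&(abs(X[...,1])<0.62)
    r,c=np.nonzero(s);print(n,len(r),r.min(),r.max(),c.min(),c.max(), np.nanmin(X[s],0),np.nanmax(X[s],0))
m=ctrl.camera_model("wrist")
print({k:np.round(v,4).tolist() for k,v in m.items()})
R=np.array(m["R"]);c=-R.T@m["t"];s=ctrl.state();print("cam in tool",s["ee_rot"].T@(c-s["position"]) if hasattr(s["ee_rot"],"T") else np.array(s["ee_rot"]).T@(c-np.array(s["position"])));print(np.array(s["ee_rot"]).T@R.T)
print(proj(ctrl.camera_model("top"),[[0,0,0],[.173,-.626,.245],[0.1,-.1,.5]]))
E
```

```text
top 3552 248 300 564 639 [ 0.38002323 -0.54307437  0.25518579] [ 0.49088248 -0.40476725  0.41274995]
side 2093 0 62 352 396 [ 0.3802898  -0.61981029  0.22149015] [ 0.49037476 -0.40210326  0.41956671]
{'fx': 350.8004, 'fy': 350.8004, 'cx': 329.18, 'cy': 232.7695, 'distortion': [-0.0176, 0.0, 0.0, 0.0, 0.0], 'R': [[0.2659, -0.964, -0.0021], [-0.9161, -0.2534, 0.3107], [-0.3, -0.0806, -0.9505]], 't': [-0.6492, -0.04, 0.3796]}
cam in tool [ 0.07951667  0.00034472 -0.12772131]
[[-6.71581777e-04 -9.50465152e-01 -3.10830411e-01]
 [ 9.99999756e-01 -5.79270629e-04 -3.89296100e-04]
 [ 1.89957449e-04 -3.10830596e-01  9.50465309e-01]]
[[330.0153962  472.48118953]
 [658.66017773 411.37558767]
 [425.6235379  495.14866837]]
```

```bash
python3 - <<'E'
from h import *
X=np.load("topX.npy");Y=np.load("sideX.npy")
for u,v in [(575,300),(600,300),(635,300),(600,340),(620,370),(635,370),(615,270),(600,330)]: print(u,v,np.round(X[v,u],3))
for u,v in [(360,50),(410,40),(440,25),(400,20),(470,30),(520,100),(510,190)]: print(u,v,np.round(Y[v,u],3))
p=np.load("top0.npz")["p"][:,:,::-1];s=np.load("side0.npz")["p"][:,:,::-1]
cv2.imwrite("pics/d.png",np.hstack([cv2.resize(p[230:430,480:640],None,fx=2.5,fy=2.5),cv2.resize(s[0:200,320:480],None,fx=2.5,fy=2.5)]))
E
```

```text
575 300 [ 0.381 -0.412  0.367]
600 300 [ 0.38  -0.448  0.384]
635 300 [ 0.374 -0.429  0.503]
600 340 [ 0.312 -0.436  0.391]
620 370 [ 0.261 -0.474  0.379]
635 370 [ 0.261 -0.5    0.379]
615 270 [ 0.434 -0.484  0.376]
600 330 [ 0.329 -0.442  0.385]
360 50 [ 0.469 -0.446  0.312]
410 40 [ 0.333 -0.56   0.296]
440 25 [ 0.273 -0.445  0.377]
400 20 [ 0.372 -0.451  0.387]
470 30 [ 0.167 -0.608  0.306]
520 100 [0.188 0.043 0.416]
510 190 [0.181 0.083 0.254]
```

View pics/d.png

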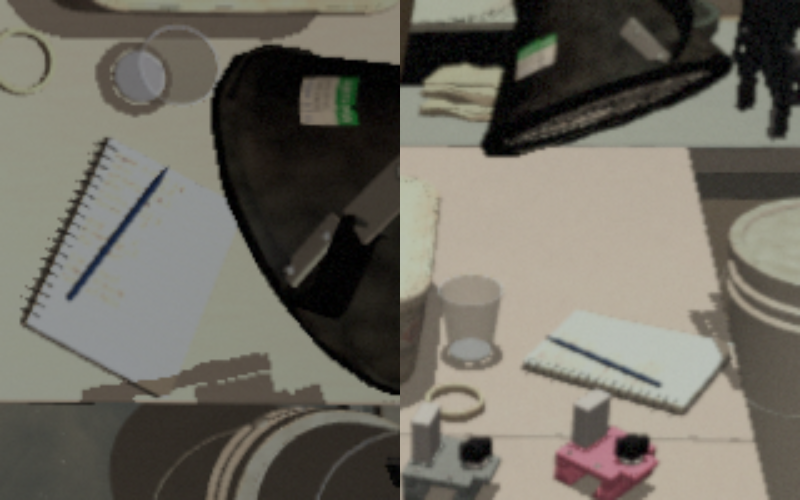

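```bash
python3 - <<'E'
from h import *
for n in("top","side"):
    X=np.load(n+"X.npy").reshape(-1,3)
    r=np.hypot(X[:,0],X[:,1]);a=np.degrees(np.arctan2(X[:,1],X[:,0]))
    for lo in range(-90,-20,5):
        s=(a>=lo)&(a<lo+5)&(X[:,2]>.12)&(r<.75)&(r>.1)
        if s.sum()>5: q=X[s];i=r[s].argmin();print(n,lo,s.sum(),np.round(r[s].min(),3),np.round(q[i],3),np.round([q[:,2].min(),q[:,2].max()],3))
E
```

```text
top -75 49 0.576 [ 0.164 -0.552  0.295] [0.247 0.295]
top -70 36 0.428 [ 0.181 -0.388  0.538] [0.345 0.539]
top -65 2094 0.319 [ 0.159 -0.276  0.638] [0.354 0.642]
top -60 2137 0.27 [ 0.155 -0.221  0.587] [0.369 0.644]
top -55 2738 0.236 [ 0.147 -0.184  0.596] [0.36  0.631]
top -50 3277 0.537 [ 0.347 -0.41   0.37 ] [0.255 0.523]
top -45 630 0.58 [ 0.411 -0.41   0.343] [0.126 0.353]
top -40 646 0.693 [ 0.557 -0.413  0.13 ] [0.122 0.141]
top -35 277 0.698 [ 0.573 -0.399  0.132] [0.124 0.141]
top -30 19 0.519 [ 0.47  -0.22   0.834] [0.823 0.834]
top -25 4466 0.19 [ 0.173 -0.079  0.691] [0.683 0.847]
side -80 206 0.569 [ 0.144 -0.551  0.313] [0.244 0.392]
side -75 1029 0.57 [ 0.15  -0.55   0.297] [0.242 0.393]
side -70 212 0.557 [ 0.235 -0.505  0.361] [0.258 0.362]
side -65 400 0.527 [ 0.261 -0.458  0.37 ] [0.228 0.389]
side -60 801 0.511 [ 0.293 -0.419  0.402] [0.22 0.44]
side -55 1311 0.511 [ 0.297 -0.417  0.415] [0.222 0.444]
side -50 1352 0.532 [ 0.343 -0.407  0.368] [0.236 0.404]
side -45 369 0.578 [ 0.41  -0.408  0.348] [0.132 0.354]
side -40 245 0.691 [ 0.555 -0.412  0.138] [0.12  0.141]
side -35 148 0.695 [ 0.571 -0.396  0.131] [0.121 0.143]
```

>>> send_rows:
  series:
    - [[0, 0, 0], [0, -1.5, 0], 1]
    - [[0, 0, 0], [0, -3, 0], 1]
    - [[0, 0, 0], [0, -4.5, 0], 1]
    - [[0, 0, 0], [0, -6, 0], 1]
    - [[0, 0, 0], [0, -7.5, 0], 1]
    - [[0, 0, 0], [0, -9, 0], 1]
    - [[0, 0, 0], [0, -10.4, 0], 1]
    - [[0, 0, 0], [0, -10.4, 0], 1]

```text
time: 0.77
position: [0.1029, -0.3707, 0.2435]
ee_rot: [[0.964, 0.266, -0.001], [0.266, -0.964, 0.003], [0.0, -0.003, -1.0]]
force: [-1.0, -0.8, -1.1]
finger_gap: 1.003
```

>>> send_rows:
  series:
    - [[0, 0, -1], [1.6, -0.1, 0], 1]
    - [[0, 0, -2], [3.2, -0.35, 0], 1]
    - [[0, 0, -3], [4.75, -0.75, 0], 1]
    - [[0, 0, -4], [6.25, -1.35, 0], 1]
    - [[0, 0, -5], [7.7, -2.05, 0], 1]
    - [[0, 0, -6], [9.05, -2.95, 0], 1]
    - [[0, 0, -7], [10.3, -3.95, 0], 1]
    - [[0, 0, -8], [11.45, -5.1, 0], 1]
    - [[0, 0, -9], [12.45, -6.35, 0], 1]
    - [[0, 0, -9.75], [12.45, -6.35, 0], 1]

```text
time: 1.6
position: [0.3628, -0.129, 0.2437]
ee_rot: [[0.262, 0.965, -0.0], [0.965, -0.262, 0.006], [0.006, -0.002, -1.0]]
force: [-0.4, -0.9, -0.6]
finger_gap: 1.003
```

```bash
cat >> h.py <<'E'
def to(target,ydir_deg=None):
    """print tool-frame shift (units) & turn for target TCP pos, tool-down with tool y at world angle"""
    s=ctrl.state();p=np.array(s["position"]);R=np.array(s["ee_rot"])
    sh=R.T@(np.array(target)-p)/0.025
    out=None
    if ydir_deg is not None:
        a=np.radians(ydir_deg);y=np.array([np.cos(a),np.sin(a),0]);z=np.array([0,0,-1.]);Rt=np.c_[np.cross(y,z),y,z]
        out=np.degrees(cv2.Rodrigues(R.T@Rt)[0].ravel())/6
    print("t",s["time"],"pos",np.round(p,4),"yang",np.round(np.degrees(np.arctan2(R[1,1],R[0,1])),2),"shift",np.round(sh,2),"turn",None if out is None else np.round(out,2))
E
python3 - <<'E'
from h import *
s=ctrl.state();print(np.round(s["joints"],3))
to([0.42,-0.21,0.3],-16)
E
```

```text
[-0.485 -0.514  2.199  0.005  1.459 -0.22 ]
t 1.6 pos [ 0.3628 -0.129   0.2437] yang -15.2 shift [-2.51  3.05 -2.27] turn [-0.01 -0.05  0.13]
```

```bash
python3 - <<'E'
from h import *
to([0.50,-0.22,0.25],-16)
E
```

```text
t 1.6 pos [ 0.3628 -0.129   0.2437] yang -15.2 shift [-2.07  6.25 -0.27] turn [-0.01 -0.05  0.13]
```

>>> send_rows:
  series:
    - [[0, 0, 0.1], [-0.4, 1.3, -0.2], 1]
    - [[0, 0, 0.1], [-0.8, 2.6, -0.2], 1]
    - [[0, 0, 0.1], [-1.2, 3.9, -0.2], 1]
    - [[0, 0, 0.1], [-1.7, 5.2, -0.2], 1]
    - [[0, 0, 0.1], [-2.1, 6.2, -0.2], 1]
    - [[0, 0, 0.1], [-2.1, 6.2, -0.2], 1]
    - [[0, 0, 0.1], [-2.1, 6.2, -0.2], 1]

```text
time: 2.18
position: [0.4991, -0.2208, 0.2469]
ee_rot: [[0.273, 0.962, -0.002], [0.962, -0.273, 0.007], [0.006, -0.004, -1.0]]
force: [-0.2, 0.4, 0.1]
finger_gap: 0.997
```

```bash
python3 - <<'E'
from h import *
to([0.50,-0.22,0.25],-16)
m=ctrl.camera_model("wrist");p,d=ctrl.grab_frame("wrist");np.savez("w1.npz",p=p,d=d,R=m["R"],t=m["t"])
cv2.imwrite("pics/w1.png",p[:,:,::-1])
X=cloud(m,d);np.save("w1X.npy",X)
for lo,hi in [(0.032,0.040),(0.083,0.093),(0.058,0.069)]:
    s=(X[...,2]>lo)&(X[...,2]<hi)&(np.hypot(X[...,0]-.51,X[...,1]+.24)<.08);P=X[s][:,:2].astype(np.float32);print(lo,len(P),cv2.minAreaRect(P),np.median(X[s],0))
E
```

```text
t 2.1833 pos [ 0.4991 -0.2208  0.2469] yang -15.82 shift [ 0.04  0.02 -0.13] turn [-0.04 -0.06  0.03]
0.032 4389 ((0.509087324142456, -0.23944959044456482), (0.0797477513551712, 0.09098364412784576), 74.39922332763672) [ 0.50976418 -0.22740135  0.03501649]
0.083 1016 ((0.5386078953742981, -0.2473609745502472), (0.03916335105895996, 0.02039819397032261), 74.38573455810547) [ 0.53822942 -0.24640546  0.08681534]
0.058 670 ((0.5098052024841309, -0.23798498511314392), (0.03839511796832085, 0.0770430862903595), 72.76261901855469) [ 0.48919684 -0.2317932   0.06251424]
```

View pics/w1.png

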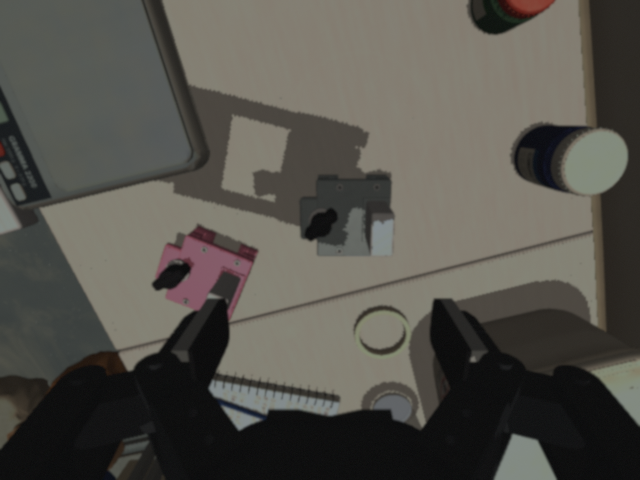

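```bash
python3 - <<'E'
from h import *
to([0.5385,-0.2475,0.13],-15.6)
to([0.5385,-0.2475,0.067],-15.6)
E
```

```text
t 2.2333 pos [ 0.4985 -0.2203  0.2471] yang -15.81 shift [-0.64  1.86  4.67] turn [-0.04 -0.06 -0.03]
t 2.2333 pos [ 0.4985 -0.2203  0.2471] yang -15.81 shift [-0.66  1.86  7.19] turn [-0.04 -0.06 -0.03]
```

>>> send_rows:
  series:
    - [[0, 0, 0], [-0.4, 1.0, 0.8], 0.45]
    - [[-0.04, -0.06, -0.03], [-0.64, 1.86, 1.9], 0.45]
    - [[-0.04, -0.06, -0.03], [-0.64, 1.86, 3.1], 0.45]
    - [[-0.04, -0.06, -0.03], [-0.64, 1.86, 4.2], 0.45]
    - [[-0.04, -0.06, -0.03], [-0.64, 1.86, 4.6], 0.45]
    - [[-0.04, -0.06, -0.03], [-0.64, 1.86, 4.6], 0.45]
    - [[-0.04, -0.06, -0.03], [-0.64, 1.86, 4.6], 0.45]
    - [[-0.04, -0.06, -0.03], [-0.64, 1.86, 4.6], 0.45]

```text
time: 2.9
position: [0.5396, -0.2479, 0.1345]
ee_rot: [[0.269, 0.963, 0.004], [0.963, -0.269, -0.002], [-0.001, 0.004, -1.0]]
force: [0.3, -0.3, 0.4]
finger_gap: 0.447
```

```bash
python3 - <<'E'
from h import *
to([0.5385,-0.2475,0.067],-15.6)
print(ctrl.state()["finger_gap"],ctrl.state()["force"])
m=ctrl.camera_model("wrist");p,d=ctrl.grab_frame("wrist")
cv2.imwrite("pics/w2.png",p[:,:,::-1])
X=cloud(m,d)
for lo,hi in [(0.032,0.040),(0.083,0.093),(0.058,0.069)]:
    s=(X[...,2]>lo)&(X[...,2]<hi)&(np.hypot(X[...,0]-.52,X[...,1]+.24)<.07);P=X[s][:,:2].astype(np.float32)
    if len(P)>10:print(lo,len(P),cv2.minAreaRect(P),np.median(X[s],0))
E
```

```text
t 2.9 pos [ 0.5396 -0.2479  0.1345] yang -15.62 shift [ 0.01 -0.06  2.7 ] turn [ 0.04  0.01 -0.  ]
0.4472959677800179 [ 0.33591101 -0.28928394  0.35783784]
0.032 8888 ((0.5090789198875427, -0.23954369127750397), (0.0796862244606018, 0.09115008264780045), 74.21977233886719) [ 0.51029558 -0.22570705  0.03511757]
0.083 2467 ((0.5384001731872559, -0.24783362448215485), (0.040545109659433365, 0.020018335431814194), 74.0737075805664) [ 0.53876336 -0.24612551  0.08696856]
0.058 1460 ((0.510225236415863, -0.2295428365468979), (0.08297975361347198, 0.02036149799823761), 8.973844528198242) [ 0.48921762 -0.2310843   0.06250555]
```

View pics/w2.png

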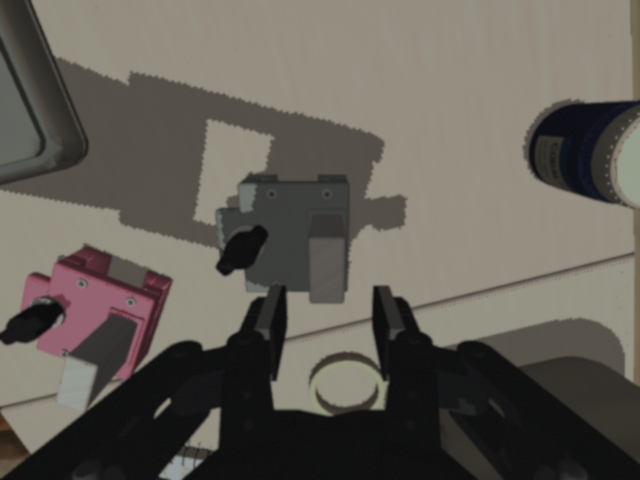

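>>> send_rows:
  series:
    - [[0, 0, 0.04], [0, -0.05, 0.9], 0.45]
    - [[0.04, 0, 0.04], [0, -0.05, 1.8], 0.45]
    - [[0.04, 0, 0.04], [0, -0.05, 2.5], 0.45]
    - [[0.04, 0, 0.04], [0, -0.05, 2.7], 0.45]
    - [[0.04, 0, 0.04], [0, -0.05, 2.7], 0.45]
    - [[0.04, 0, 0.04], [0, -0.05, 2.7], 0.45]

```text
time: 3.45
position: [0.5398, -0.2485, 0.069]
ee_rot: [[0.273, 0.962, 0.002], [0.962, -0.273, -0.003], [-0.002, 0.003, -1.0]]
force: [0.3, -0.7, 0.3]
finger_gap: 0.449
```

```bash
python3 - <<'E'
from h import *
to([0.5385,-0.2477,0.067],-15.8)
print(ctrl.state()["finger_gap"],ctrl.state()["force"])
E
```

```text
t 3.45 pos [ 0.5398 -0.2485  0.069 ] yang -15.86 shift [ 0.01 -0.06  0.08] turn [ 0.03  0.02 -0.01]
0.4492013378342527 [ 0.33260246 -0.65493702  0.28262493]
```

>>> send_rows:
  series:
    - [[0, 0, 0], [0, -0.06, 0.06], 0.3]
    - [[0, 0, 0], [0, -0.06, 0.06], 0.2]
    - [[0, 0, 0], [0, -0.06, 0.06], 0.1]
    - [[0, 0, 0], [0, -0.06, 0.06], 0.1]
    - [[0, 0, 0], [0, -0.06, 0.06], 0.1]
    - [[0, 0, 0], [0, -0.06, 0.06], 0.1]
  newtons: 60

```text
time: 3.95
position: [0.5391, -0.2486, 0.0698]
ee_rot: [[0.273, 0.962, 0.004], [0.962, -0.273, -0.004], [-0.003, 0.005, -1.0]]
force: [-2.7, 0.6, 6.2]
finger_gap: 0.225
```

```bash
python3 - <<'E'
from h import *
to([0.5385,-0.2477,0.067],-15.8)
s=ctrl.state();print(s["finger_gap"],s["force"],s["wrist_torque"])
E
```

```text
t 3.95 pos [ 0.5391 -0.2486  0.0698] yang -15.85 shift [ 0.03 -0.03  0.11] turn [ 0.05  0.03 -0.01]
0.22483507123245886 [-2.65267834  0.6190665   6.2255163 ] [ 0.16641185  0.5315948  -0.01344575]
```

```bash
python3 - <<'E'
from h import *
to([0.5850,-0.11,0.125],-11)
E
```

```text
t 3.95 pos [ 0.5391 -0.2486  0.0698] yang -15.85 shift [ 5.83  0.26 -2.22] turn [ 0.05  0.03 -0.81]
```

>>> send_rows:
  series:
    - [[0, 0, 0], [0, 0, -0.5], 0.1]
    - [[0, 0, 0], [0, 0, -1.4], 0.1]
    - [[0, 0, -0.2], [0.8, 0, -2.2], 0.1]
    - [[0, 0, -0.5], [2.0, 0.1, -2.2], 0.1]
    - [[0, 0, -0.8], [3.2, 0.2, -2.2], 0.1]
    - [[0.05, 0.03, -0.8], [4.4, 0.25, -2.2], 0.1]
    - [[0.05, 0.03, -0.8], [5.4, 0.25, -2.2], 0.1]
    - [[0.05, 0.03, -0.8], [5.8, 0.25, -2.2], 0.1]
    - [[0.05, 0.03, -0.8], [5.8, 0.25, -2.2], 0.1]

```text
time: 4.7
position: [0.5848, -0.1085, 0.1246]
ee_rot: [[0.189, 0.982, -0.0], [0.982, -0.189, 0.001], [0.001, -0.0, -1.0]]
force: [0.0, -0.4, -4.6]
finger_gap: 0.226
```

```bash
python3 - <<'E'
from h import *
to([0.5850,-0.11,0.125],-11)
s=ctrl.state();print(s["finger_gap"],s["force"],s["wrist_torque"])
m=ctrl.camera_model("wrist");p,d=ctrl.grab_frame("wrist")
cv2.imwrite("pics/w3.png",p[:,:,::-1])
X=cloud(m,d);np.savez("w3.npz",p=p,d=d,X=X,R=m["R"],t=m["t"])
s=(X[...,2]>.038)&(X[...,2]<.047)&(X[...,1]>-.02)&(X[...,1]<.22)&(X[...,0]>.53)&(X[...,0]<.68)
P=X[s][:,:2].astype(np.float32);print(len(P),cv2.minAreaRect(P),np.median(X[s],0))
s=(X[...,2]>.025)&(X[...,2]<.12)&(X[...,1]<-.03)&(X[...,1]>-.22)&(X[...,0]>.5)&(X[...,0]<.65)
z=X[s][:,2];print(np.histogram(z,20))
E
```

```text
t 4.7 pos [ 0.5848 -0.1085  0.1246] yang -10.88 shift [-0.06  0.02 -0.01] turn [-0.   -0.01  0.02]
0.226351901537236 [ 0.0230494  -0.41910268 -4.57676581] [-0.0370449  -0.08572402  0.02022515]
4486 ((0.5872119069099426, 0.017618142068386078), (0.029928337782621384, 0.04375750198960304), 79.13345336914062) [0.58877489 0.01865368 0.04072579]
(array([  91,  143,  159,  128,  123,  106,   75,   91,  140,  277, 5646,
       7422,  545,  140,  248,  272,  287,  345,  560, 2438]), array([0.05396669, 0.05726769, 0.06056868, 0.06386968, 0.06717067,
       0.07047167, 0.07377267, 0.07707366, 0.08037466, 0.08367565,
       0.08697665, 0.09027764, 0.09357864, 0.09687963, 0.10018063,
       0.10348162, 0.10678262, 0.11008361, 0.11338461, 0.1166856 ,
       0.1199866 ]))
```

View pics/w3.png

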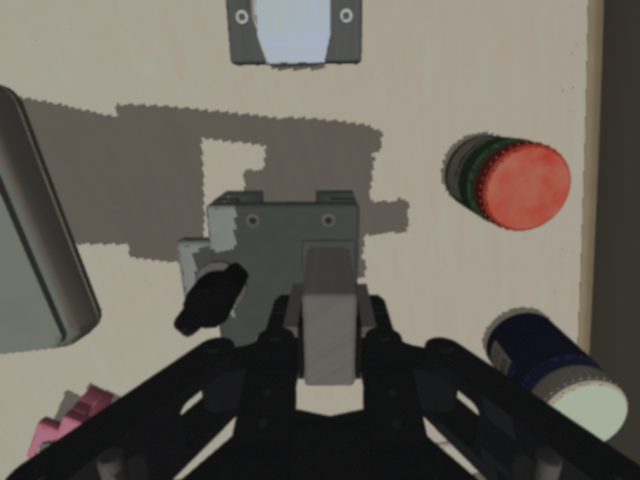

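```bash
cat >> h.py <<'E'
def rail(x,y,o=(0.6035,0.1011),a=79.05):
    a=np.radians(a);return np.array(o)+x*np.array([np.cos(a),np.sin(a)])+y*np.array([-np.sin(a),np.cos(a)])
E
python3 - <<'E'
from h import *
to([*rail(-0.155,-0.022),0.125],-10.95)
E
```

```text
t 4.75 pos [ 0.5845 -0.1099  0.1246] yang -10.93 shift [ 2.23  0.02 -0.02] turn [-0.  0.  0.]
```

>>> send_rows:
  series:
    - [[0, 0, 0], [0.8, 0, 0], 0.1]
    - [[0, 0, 0], [1.6, 0, 0], 0.1]
    - [[0, 0, 0], [2.2, 0, 0], 0.1]
    - [[0, 0, 0], [2.2, 0, 0], 0.1]
    - [[0, 0, 0], [2.2, 0, 0], 0.1]

```text
time: 5.17
position: [0.5948, -0.0567, 0.1246]
ee_rot: [[0.189, 0.982, -0.001], [0.982, -0.189, -0.001], [-0.001, -0.0, -1.0]]
force: [0.4, 0.7, -4.3]
finger_gap: 0.226
```

```bash
cat > look.py <<'E'
from h import *
import sys
def fitlines(name):
    s0=ctrl.state();print("t",s0["time"],"pos",np.round(s0["position"],4),"F",np.round(s0["force"],1),"T",np.round(s0["wrist_torque"],2))
    m=ctrl.camera_model("wrist");p,d=ctrl.grab_frame("wrist")
    cv2.imwrite(f"pics/{name}.png",p[:,:,::-1])
    X=cloud(m,d);np.savez(name+".npz",p=p,d=d,X=X,R=m["R"],t=m["t"])
    return m,p,d,X
E
python3 - <<'E'
from look import *
m,p,d,X=fitlines("w4")
a=np.radians(79.05);e1=np.array([np.cos(a),np.sin(a)]);e2=np.array([-e1[1],e1[0]]);o=np.array([.6035,.1011])
U=(X[...,:2]-o)@e1;V=(X[...,:2]-o)@e2;Z=X[...,2]
s=(Z>.038)&(Z<.045)&(U>-.11)&(U<.15)&(abs(V)<.04)
print("rail u",U[s].min(),U[s].max(),"z",np.median(Z[s]))
for lo in np.arange(-.10,.1,.01):
    q=s&(U>=lo)&(U<lo+.01)
    if q.sum()>50: print(round(lo,2),q.sum(),np.round(np.percentile(V[q],[0.5,99.5])*1e3,2),np.round(np.mean(np.percentile(V[q],[.5,99.5]))*1e3,2))
# carriage plate
s=(U<-.1)&(U>-.2)&(abs(V)<.07)&(Z>.083)&(Z<.096)
zz=np.median(Z[s]);print("plate z",zz)
for lo in np.arange(-.2,-.1,.01):
    q=s&(U>=lo)&(U<lo+.01)
    if q.sum()>30: print(round(lo,2),q.sum(),np.round(np.percentile(V[q],[.5,99.5])*1e3,2))
print("front u",np.percentile(U[s],99.5))
s=(U<-.1)&(U>-.2)&(abs(V)<.07)&(Z>.135)&(Z<.147)
P=X[s][:,:2].astype(np.float32);print(cv2.minAreaRect(P),np.percentile(V[s],[1,99]),np.percentile(U[s],[1,99]))
E
```

```text
t 5.1667 pos [ 0.5948 -0.0567  0.1246] F [ 0.4  0.7 -4.3] T [-0.09 -0.1   0.04]
rail u -0.0994515811293563 -0.01761604154917903 z 0.04100964140684448
-0.1 922 [-19.66  15.13] -2.26
-0.09 1187 [-21.23  18.03] -1.6
-0.08 1414 [-21.19  21.44] 0.12
-0.07 1450 [-21.19  21.73] 0.27
-0.06 1502 [-21.19  21.84] 0.32
-0.05 1601 [-21.2   22.01] 0.41
-0.04 1689 [-21.2   22.23] 0.52
-0.03 1730 [-20.67  22.34] 0.83
-0.02 401 [-20.67  22.37] 0.85
plate z 0.09034046829947702
-0.2 148 [18.66 32.04]
-0.19 679 [12.21 37.39]
-0.18 675 [ 9.08 32.59]
-0.17 773 [-1.17 54.04]
-0.16 1284 [-35.56  54.14]
-0.15 2390 [-35.42  53.93]
-0.14 3265 [-35.5   53.44]
-0.13 3033 [-35.38  37.23]
-0.12 1654 [-35.16  37.12]
front u -0.11609836616382867
((0.5955538153648376, -0.05569763109087944), (0.0418224073946476, 0.04114995524287224), 32.24256134033203) [-0.04229359 -0.0007953 ] [-0.17506922 -0.13603879]
```

View pics/w4.png

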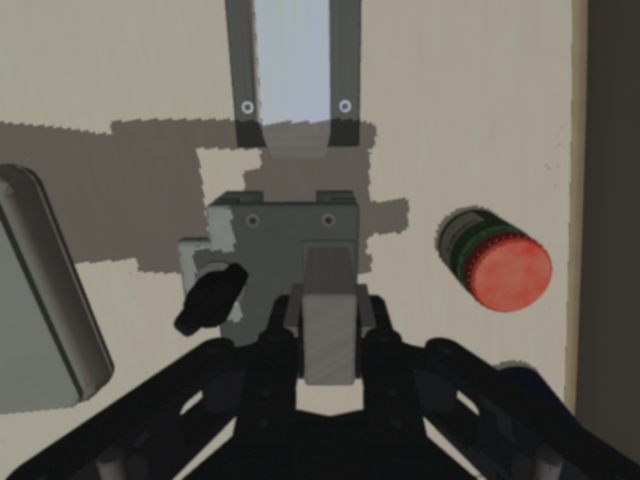

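```bash
python3 - <<'E'
from look import *
f=np.load("w4.npz");m=ctrl.camera_model("wrist");m["R"]=f["R"];m["t"]=f["t"]
g=cv2.GaussianBlur(cv2.cvtColor(f["p"],cv2.COLOR_RGB2GRAY).astype(np.float32),(5,5),1)
gx=cv2.Sobel(g,cv2.CV_32F,1,0)
def edge(rows,c0,c1,sign):
    o=[]
    for r in rows:
        v=sign*gx[r,c0:c1];i=int(v.argmax())
        if 0<i<len(v)-1:
            a,b,c=v[i-1:i+2];o.append((c0+i+.5*(a-c)/(a-2*b+c),r))
    return np.array(o)
for nm,rows,c0,c1,sg,z in [("footL",range(5,115),218,245,-1,.008),("footR",range(5,115),352,372,1,.008),("headL",range(5,110),245,275,1,.042),("headR",range(5,110),322,338,-1,.042)]:
    e=edge(rows,c0,c1,sg);W=ray(m,e,z)[:,:2]
    vx,vy,x0,y0=cv2.fitLine(W.astype(np.float32),cv2.DIST_HUBER,0,.0005,.001).ravel()
    if vy<0:vx,vy=-vx,-vy
    # foot point at u=-0.05
    a=np.radians(79.05);e1=np.array([np.cos(a),np.sin(a)]);e2=np.array([-e1[1],e1[0]]);o=np.array([.6035,.1011])
    P=W-o;k=np.polyfit(P@e1,P@e2,1)
    print(nm,len(e),"angle",np.degrees(np.arctan2(vy,vx)),"V@-.05",(np.array([x0,y0])-o)@e2*1e3+0, "V(-.1),V(0)",np.polyval(k,[-.1,0])*1e3)
# carriage plate edges z=.0903: right edge cols ~358 rows 205-290; front edge row~203
z=.0903
e=edge(range(215,270),350,368,1);W=ray(m,e,z)[:,:2];k=np.polyfit((W-o)@e1,(W-o)@e2,1);print("plateR slope deg",np.degrees(np.arctan(k[0])),"V(-.13)",np.polyval(k,-.13)*1e3)
gx=cv2.Sobel(g,cv2.CV_32F,0,1).T.copy()
for sg in (1,-1):
    e=edge(range(265,345),196,212,sg)[:,::-1];W=ray(m,e,z)[:,:2];k=np.polyfit((W-o)@e2,(W-o)@e1,1);print("front slope",np.degrees(np.arctan(k[0])),np.polyval(k,0)*1e3,np.std((W-o)@e1-np.polyval(k,(W-o)@e2))*1e3)
E
```

```text
footL 110 angle 79.60494 V@-.05 42.15764582021752 V(-.1),V(0) [41.58817766 42.52184358]
footR 110 angle 79.69863 V@-.05 -40.90015062814825 V(-.1),V(0) [-41.57285564 -40.44087291]
headL 105 angle 77.10439 V@-.05 19.04540628291983 V(-.1),V(0) [21.60518737 17.0643988 ]
headR 105 angle 79.65632 V@-.05 -21.32118788671243 V(-.1),V(0) [-21.94023012 -20.86135563]
plateR slope deg 1.6434050166004255 V(-.13) -36.45059021373245
front slope -0.4653388779723161 -116.62479311497708 0.04114928845499735
front slope -3.0322639305751595 -114.6167990273966 0.543375034823996
```

>>> send_rows:
  series:
    - [[0, 0, 0], [0, 0.04, 0.5], 0.1]
    - [[0, 0, -0.02], [0, 0.04, 1.1], 0.1]
    - [[0, 0, -0.02], [0, 0.04, 1.45], 0.1]
    - [[0, 0, -0.02], [0, 0.04, 1.52], 0.1]
    - [[0, 0, -0.02], [0, 0.04, 1.52], 0.1]

```text
time: 5.63
position: [0.5946, -0.0578, 0.0848]
ee_rot: [[0.189, 0.982, -0.004], [0.982, -0.189, -0.001], [-0.001, -0.003, -1.0]]
force: [0.6, 0.4, -3.3]
finger_gap: 0.227
```

```bash
python3 - <<'E'
from look import *
m,p,d,X=fitlines("w5")
to([*rail(-0.155,-0.023),0.0865],-10.95)
p,d=ctrl.grab_frame("side");m=ctrl.camera_model("side");c=proj(m,[.58,-.03,.04])[0].astype(int);print(c)
cv2.imwrite("pics/s5.png",cv2.resize(p[c[1]-60:c[1]+60,c[0]-70:c[0]+70,::-1],None,fx=5,fy=5,interpolation=2))
E
```

```text
t 5.6333 pos [ 0.5946 -0.0578  0.0848] F [ 0.6  0.4 -3.3] T [-0.02 -0.09  0.02]
t 5.6833 pos [ 0.5954 -0.0577  0.086 ] yang -10.88 shift [ 0.1   0.03 -0.02] turn [-0.01  0.01  0.01]
[307 233]
```

View pics/w5.png

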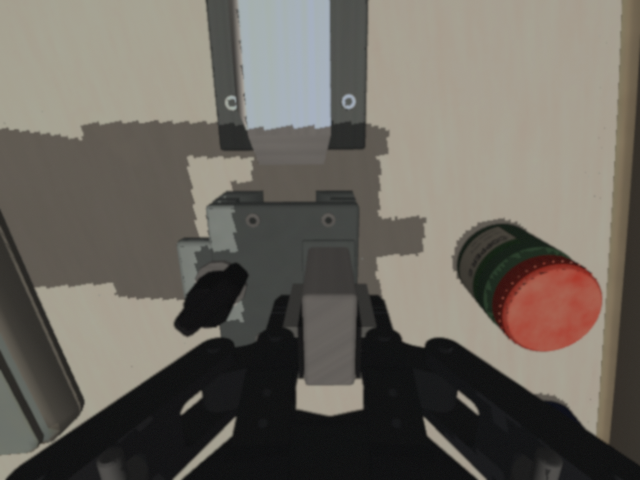

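View pics/s5.png

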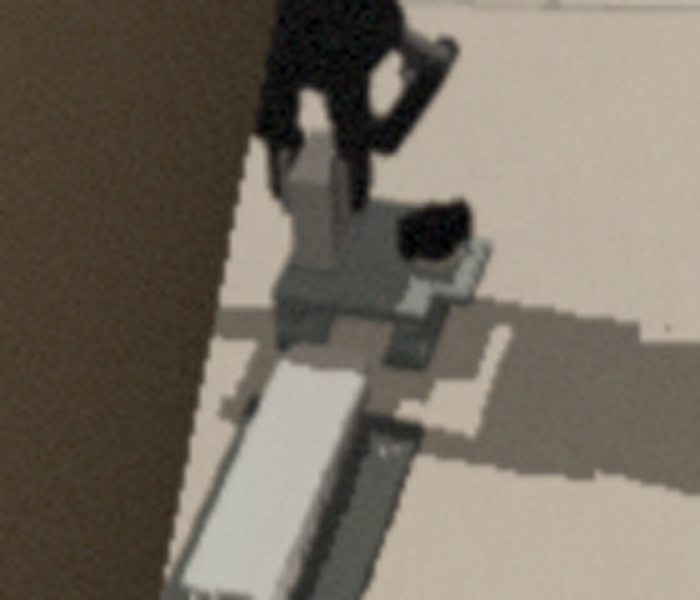

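```bash
cat > meas.py <<'E'
from look import *
def meas(name,rows,zp,footL=(205,235),footR=(352,380),headR=(322,338)):
    f=np.load(name+".npz");m=ctrl.camera_model("wrist");m["R"]=f["R"];m["t"]=f["t"]
    g=cv2.GaussianBlur(cv2.cvtColor(f["p"],cv2.COLOR_RGB2GRAY).astype(np.float32),(5,5),1)
    gX=cv2.Sobel(g,cv2.CV_32F,1,0);gY=cv2.Sobel(g,cv2.CV_32F,0,1).T.copy()
    def edge(gx,rows,c0,c1,sign):
        o=[]
        for r in rows:
            v=sign*gx[r,c0:c1];i=int(v.argmax())
            if 0<i<len(v)-1:
                a,b,c=v[i-1:i+2];o.append((c0+i+.5*(a-c)/(a-2*b+c),r))
        return np.array(o)
    a=np.radians(79.05);e1=np.array([np.cos(a),np.sin(a)]);e2=np.array([-e1[1],e1[0]]);o=np.array([.6035,.1011])
    for nm,c,sg,z in [("footL",footL,-1,.008),("footR",footR,1,.008),("headR",headR,-1,.042)]:
        e=edge(gX,rows,*c,sg);W=ray(m,e,z)[:,:2]-o
        k=np.polyfit(W@e1,W@e2,1);r=W@e2-np.polyval(k,W@e1);ok=abs(r)<.001;k=np.polyfit((W@e1)[ok],(W@e2)[ok],1)
        print(nm,ok.sum(),"ang",np.round(79.05+np.degrees(np.arctan(k[0])),2),"V(-.13),V(0)",np.round(np.polyval(k,[-.13,0])*1e3,2))
    e=edge(gX,range(215,270),350,368,1);W=ray(m,e,zp)[:,:2]-o;print("plateR V",np.median(W@e2)*1e3,"-> centre",np.median(W@e2)*1e3+37)
    e=edge(gX,range(206,222),202,216,-1);W=ray(m,e,zp)[:,:2]-o;print("plateL V",np.median(W@e2)*1e3)
    e=edge(gY,range(265,345),196,212,1)[:,::-1];W=ray(m,e,zp)[:,:2]-o;k=np.polyfit(W@e2,W@e1,1);print("front ang",79.05-np.degrees(np.arctan(k[0])),"U",np.polyval(k,0)*1e3)
E
python3 -c "
from meas import *
meas('w5',range(5,115),.0525)"
```

```text
footL 110 ang 79.57 V(-.13),V(0) [41.11 42.29]
footR 110 ang 79.65 V(-.13),V(0) [-41.82 -40.45]
headR 110 ang 79.58 V(-.13),V(0) [-22.16 -20.96]
plateR V -35.44400125913308 -> centre 1.5559987408669187
plateL V 37.27378654147301
front ang 79.65136947808143 U -117.30174381974217
```

>>> send_rows:
  series:
    - [[0, 0, 0], [0, 0.04, 0], 0.1]
    - [[0, 0, 0], [0.25, 0.04, 0], 0.1]
    - [[0, 0, 0], [0.5, 0.04, 0], 0.1]
    - [[0, 0, 0], [0.75, 0.03, 0], 0.1]
    - [[0, 0, 0], [1.0, 0.03, 0], 0.1]
    - [[0, 0, 0], [1.0, 0.03, 0], 0.1]

```text
time: 6.23
position: [0.6016, -0.0317, 0.0869]
ee_rot: [[0.187, 0.982, 0.0], [0.982, -0.187, -0.001], [-0.001, 0.0, -1.0]]
force: [0.5, -0.5, -4.6]
finger_gap: 0.222
```

```bash
python3 - <<'E'
from look import *
m,p,d,X=fitlines("w6")
to([*rail(-0.155,-0.022),0.0865],-10.95)
from meas import *
meas('w6',range(5,150),.0525)
E
```

```text
t 6.2333 pos [ 0.6016 -0.0317  0.0869] F [ 0.5 -0.5 -4.6] T [-0.11 -0.09 -0.01]
t 6.2833 pos [ 0.6015 -0.0323  0.0868] yang -10.78 shift [-0.94 -0.06  0.01] turn [0.   0.01 0.03]
footL 112 ang 79.62 V(-.13),V(0) [41.05 42.34]
footR 144 ang 79.63 V(-.13),V(0) [-41.77 -40.46]
headR 145 ang 79.67 V(-.13),V(0) [-22.32 -20.92]
plateR V -37.70612421003695 -> centre -0.7061242100369469
plateL V 35.845046829777765
front ang 79.77566871121809 U -91.00058442140612
```

View pics/w6.png

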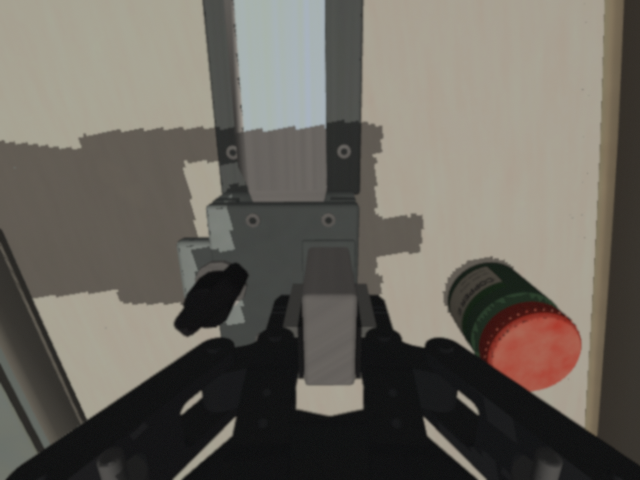

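>>> send_rows:
  series:
    - [[0, 0, 0], [0.1, -0.03, 0], 0.1]
    - [[0, 0, 0], [0.3, -0.035, 0], 0.1]
    - [[0, 0, 0], [0.5, -0.04, 0], 0.1]
    - [[0, 0, 0], [0.7, -0.04, 0], 0.1]
    - [[0, 0, 0], [0.7, -0.04, 0], 0.1]

```text
time: 6.7
position: [0.6039, -0.014, 0.0868]
ee_rot: [[0.186, 0.983, 0.0], [0.983, -0.186, -0.001], [-0.001, 0.0, -1.0]]
force: [0.4, 0.4, -3.8]
finger_gap: 0.225
```

```bash
python3 - <<'E'
from look import *
m,p,d,X=fitlines("w7")
to([*rail(-0.155,-0.022),0.0865],-10.95)
from meas import *
meas('w7',range(5,150),.0525)
E
```

```text
t 6.7 pos [ 0.6039 -0.014   0.0868] F [ 0.4  0.4 -3.8] T [-0.02 -0.08 -0.  ]
t 6.75 pos [ 0.6039 -0.0144  0.0868] yang -10.73 shift [-1.67 -0.02  0.01] turn [0.   0.01 0.04]
footL 132 ang 79.59 V(-.13),V(0) [41.14 42.35]
footR 68 ang 79.7 V(-.13),V(0) [-41.92 -40.44]
headR 145 ang 79.66 V(-.13),V(0) [-22.27 -20.89]
plateR V -36.58726966751765 -> centre 0.41273033248234725
plateL V 36.944179191346485
front ang 79.72344142347039 U -73.10805464883981
```

```bash
python3 - <<'E'
from look import *
X=np.load("topX.npy");a=np.radians(79.05);e1=np.array([np.cos(a),np.sin(a)]);e2=np.array([-e1[1],e1[0]]);o=np.array([.6035,.1011])
U=(X[...,:2]-o)@e1;V=(X[...,:2]-o)@e2;Z=X[...,2]
s=(Z>.053)&(Z<.066)&(U>.02)&(U<.11)&(abs(V)<.03);print(s.sum(),np.percentile(U[s],[1,50,99]),np.percentile(V[s],[1,99]))
E
```

```text
117 [0.07297283 0.08176552 0.09100614] [-0.01953809  0.01805155]
```

>>> send_rows:
  series:
    - [[0, 0, 0], [0.25, 0, 0], 0.1]
    - [[0, 0, 0], [0.5, 0, 0], 0.1]
    - [[0, 0, 0], [0.75, -0.005, 0], 0.1]
    - [[0, 0, 0], [1.0, -0.01, 0], 0.1]
    - [[0, 0, 0], [1.25, -0.01, 0], 0.1]
    - [[0, 0, 0], [1.5, -0.01, 0], 0.1]
    - [[0, 0, 0], [1.5, -0.01, 0], 0.1]

```text
time: 7.33
position: [0.6109, 0.0238, 0.0868]
ee_rot: [[0.185, 0.983, 0.0], [0.983, -0.185, -0.001], [-0.001, 0.0, -1.0]]
force: [0.6, 0.3, -5.2]
finger_gap: 0.225
```

```bash
python3 - <<'E'
from look import *
m,p,d,X=fitlines("w8")
to([*rail(-0.155,-0.022),0.0865],-10.95)
from meas import *
meas('w8',range(5,150),.0525)
E
```

```text
t 7.3333 pos [0.6109 0.0238 0.0868] F [ 0.6  0.3 -5.2] T [ 0.06 -0.25  0.02]
t 7.3833 pos [0.6108 0.0233 0.0868] yang -10.67 shift [-3.2  -0.01  0.01] turn [0.   0.01 0.05]
footL 133 ang 79.56 V(-.13),V(0) [41.25 42.41]
footR 61 ang 79.65 V(-.13),V(0) [-41.76 -40.4 ]
headR 145 ang 79.71 V(-.13),V(0) [-22.41 -20.91]
plateR V -37.03205112201136 -> centre -0.03205112201136018
plateL V 37.34263110557019
front ang 79.74317645873269 U -34.62516515114507
```

View pics/w8.png

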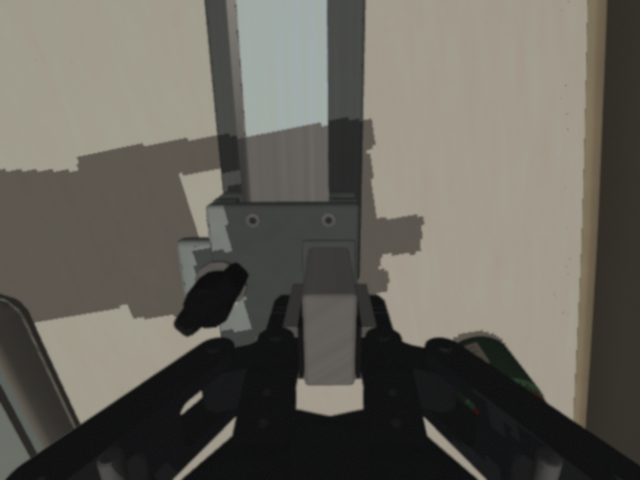

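>>> send_rows:
  series:
    - [[0, 0, 0], [0.4, -0.02, 0], 0.1]
    - [[0, 0, 0], [0.8, -0.02, 0], 0.1]
    - [[0, 0, 0], [1.2, -0.025, 0], 0.1]
    - [[0, 0, 0], [1.6, -0.03, 0], 0.1]
    - [[0, 0, 0], [2.0, -0.03, 0], 0.1]
    - [[0, 0, 0], [2.4, -0.03, 0], 0.1]
    - [[0, 0, 0], [2.8, -0.035, 0], 0.1]
    - [[0, 0, 0], [3.1, -0.035, 0], 0.1]
    - [[0, 0, 0], [3.1, -0.035, 0], 0.1]

```text
time: 8.13
position: [0.6248, 0.1016, 0.0867]
ee_rot: [[0.184, 0.983, 0.001], [0.983, -0.184, 0.001], [0.001, 0.001, -1.0]]
force: [3.8, 1.0, -6.9]
finger_gap: 0.225
```

```bash
python3 - <<'E'
from look import *
m,p,d,X=fitlines("w9")
to([*rail(-0.155,-0.022),0.0865],-10.95)
from meas import *
meas('w9',range(90,150),.0525)
a=np.radians(79.65);e1=np.array([np.cos(a),np.sin(a)]);e2=np.array([-e1[1],e1[0]]);o=np.array([.6035,.1011])
U=(X[...,:2]-o)@e1;V=(X[...,:2]-o)@e2;Z=X[...,2]
s=(Z>.053)&(Z<.063)&(U>.05)&(U<.13)&(abs(V)<.03);print(s.sum(),np.percentile(U[s],[1,50,99]),np.percentile(V[s],[1,99]))
E
```

```text
t 8.1333 pos [0.6248 0.1016 0.0867] F [ 3.8  1.  -6.9] T [ 0.3  -1.02 -0.03]
t 8.1833 pos [0.6248 0.1014 0.0868] yang -10.66 shift [-6.37  0.01 -0.  ] turn [ 0.01 -0.02  0.05]
footL 60 ang 79.42 V(-.13),V(0) [41.89 42.73]
footR 60 ang 79.33 V(-.13),V(0) [-40.5  -39.86]
headR 60 ang 79.72 V(-.13),V(0) [-22.69 -21.17]
plateR V -36.07624840665441 -> centre 0.9237515933455924
plateL V 38.30262191654796
front ang 79.81969989716492 U 44.46227035969062
3532 [0.07469668 0.08345731 0.09186006] [-0.01948241  0.01559613]
```

View pics/w9.png

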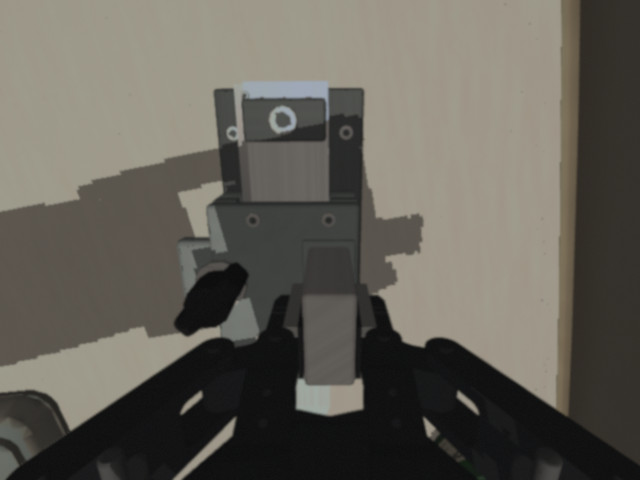

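>>> send_rows:
  series:
    - [[0, 0, 0], [0.2, 0.015, 0], 0.1]
    - [[0, 0, 0], [0.45, 0.015, 0], 0.1]
    - [[0, 0, 0], [0.7, 0.01, 0], 0.1]
    - [[0, 0, 0], [0.9, 0.01, 0], 0.1]
    - [[0, 0, 0], [0.95, 0.01, 0], 0.1]
    - [[0, 0, 0], [0.95, 0.01, 0], 0.1]

```text
time: 8.68
position: [0.6293, 0.1255, 0.0868]
ee_rot: [[0.185, 0.983, 0.001], [0.983, -0.185, 0.002], [0.002, 0.001, -1.0]]
force: [1.0, 1.0, -5.1]
finger_gap: 0.224
```

```bash
python3 - <<'E'
from look import *
m,p,d,X=fitlines("w10")
to([*rail(-0.155,-0.022),0.0865],-10.95)
from meas import *
meas('w10',range(90,150),.0525)
a=np.radians(79.65);e1=np.array([np.cos(a),np.sin(a)]);e2=np.array([-e1[1],e1[0]]);o=np.array([.6035,.1011])
U=(X[...,:2]-o)@e1;V=(X[...,:2]-o)@e2;Z=X[...,2]
s=(Z>.054)&(Z<.063)&(U>.05)&(U<.13)&(abs(V)<.03);print(s.sum(),np.percentile(U[s],[1,50,99]),np.percentile(V[s],[1,99]))
E
```

```text
t 8.6833 pos [0.6293 0.1255 0.0868] F [ 1.   1.  -5.1] T [ 0.06 -0.46 -0.04]
t 8.7333 pos [0.6293 0.1254 0.0868] yang -10.67 shift [-7.35  0.02 -0.01] turn [ 0.01 -0.03  0.05]
footL 49 ang 72.49 V(-.13),V(0) [69.08 54.12]
footR 12 ang 70.75 V(-.13),V(0) [ -5.3  -24.25]
headR 41 ang 72.47 V(-.13),V(0) [ 6.3  -8.71]
plateR V -35.884163270965566 -> centre 1.1158367290344344
plateL V 38.48981489631213
front ang 80.92838983538252 U 68.32824179594601
3578 [0.05036049 0.08278609 0.09217713] [-0.02591727  0.01654107]
```

View pics/w10.png

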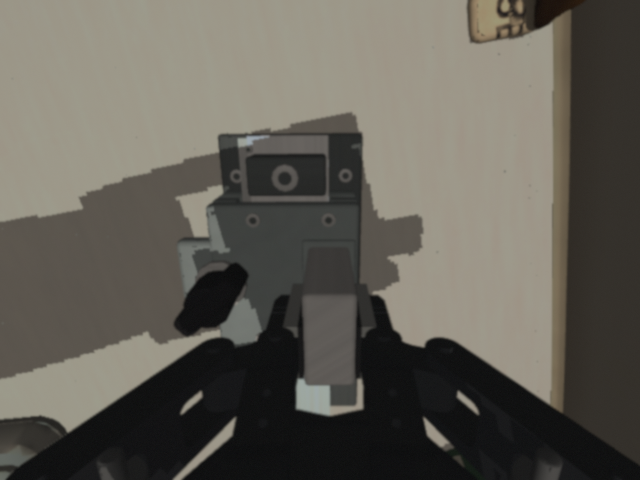

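>>> send_rows:
  series:
    - [[0, 0, 0], [0.05, 0, 0], 0.1]
    - [[0, 0, 0], [0.1, 0, 0], 0.1]
    - [[0, 0, 0], [0.15, 0, 0], 0.1]
    - [[0, 0, 0], [0.15, 0, 0], 0.1]

```text
time: 9.07
position: [0.63, 0.129, 0.0868]
ee_rot: [[0.185, 0.983, 0.001], [0.983, -0.185, 0.003], [0.003, 0.001, -1.0]]
force: [2.0, -1.4, -4.3]
finger_gap: 0.224
```

>>> send_rows:
  series:
    - [[0, 0, 0], [0.03, 0, 0], 0.1]
    - [[0, 0, 0], [0.06, 0, 0], 0.1]
    - [[0, 0, 0], [0.06, 0, 0], 0.1]

```text
time: 9.32
position: [0.6303, 0.1305, 0.0867]
ee_rot: [[0.185, 0.983, 0.001], [0.983, -0.185, 0.002], [0.002, 0.001, -1.0]]
force: [1.3, -1.1, -5.9]
finger_gap: 0.221
```

>>> send_rows:
  series:
    - [[0, 0, 0], [0.03, 0, 0], 0.1]
    - [[0, 0, 0], [0.05, 0, 0], 0.1]
    - [[0, 0, 0], [0.05, 0, 0], 0.1]

```text
time: 9.57
position: [0.6304, 0.1307, 0.0869]
ee_rot: [[0.185, 0.983, 0.0], [0.983, -0.185, 0.0], [0.0, 0.0, -1.0]]
force: [0.4, -5.8, -3.3]
finger_gap: 0.226
```

>>> send_rows:
  series:
    - [[0, 0, 0], [0.06, 0, 0], 0.1]
    - [[0, 0, 0], [0.08, 0, 0], 0.1]
    - [[0, 0, 0], [0.08, 0, 0], 0.1]
    - [[0, 0, 0], [0.08, 0, 0], 0.1]

```text
time: 9.9
position: [0.6305, 0.1309, 0.087]
ee_rot: [[0.184, 0.983, -0.001], [0.983, -0.184, -0.004], [-0.004, -0.0, -1.0]]
force: [-0.1, -8.1, -2.7]
finger_gap: 0.224
```

>>> send_rows:
  series:
    - [[0, 0, 0], [0.09, 0, 0], 0.1]
    - [[0, 0, 0], [0.1, 0, 0], 0.1]
    - [[0, 0, 0], [0.1, 0, 0], 0.1]
    - [[0, 0, 0], [0.1, 0, 0], 0.1]

```text
time: 10.23
position: [0.6306, 0.131, 0.0871]
ee_rot: [[0.183, 0.983, -0.002], [0.983, -0.183, -0.008], [-0.008, -0.001, -1.0]]
force: [-0.9, -10.1, -2.9]
finger_gap: 0.226
```

```bash
python3 - <<'E'
from look import *
m,p,d,X=fitlines("w11")
cv2.imwrite("pics/w11c.png",cv2.resize(p[110:350,160:440,::-1],None,fx=2.5,fy=2.5))
print(ctrl.state()["joints"])
E
```

```text
t 10.2333 pos [0.6306 0.131  0.0871] F [ -0.9 -10.1  -2.9] T [-1.61 -0.1   0.27]
[ 0.12461393  0.25408347  1.78106069 -0.0085573   1.10975973  0.31227757]
```

View pics/w11c.png

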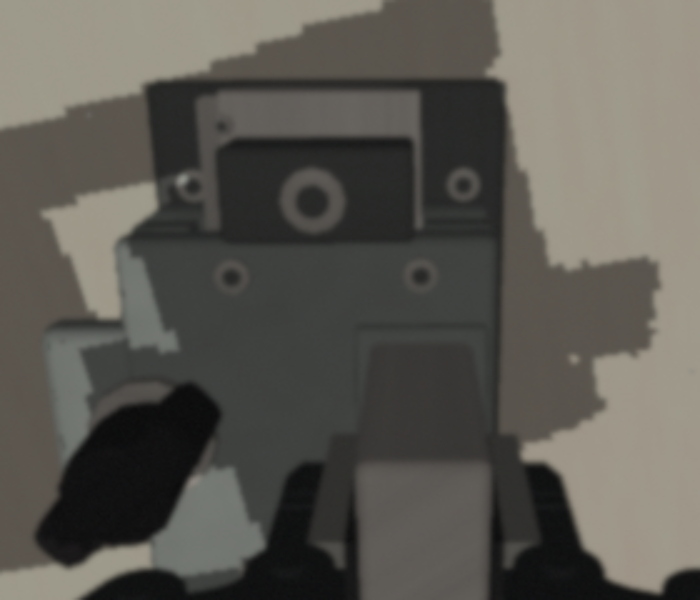

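>>> send_rows:
  series:
    - [[0, 0, 0], [0.03, 0, 0.02], 0.1]
    - [[0, 0, 0], [0.03, 0, 0.02], 0.2]
    - [[0, 0, 0], [0.02, 0, 0.02], 0.35]
    - [[0, 0, 0], [0.01, 0, 0.0], 0.45]
    - [[0, 0, 0], [0, 0, 0], 0.45]
    - [[0, 0, 0], [0, 0, 0], 0.45]

```text
time: 10.78
position: [0.631, 0.1317, 0.0879]
ee_rot: [[0.183, 0.983, -0.001], [0.983, -0.183, -0.007], [-0.007, 0.0, -1.0]]
force: [0.1, -0.1, 0.3]
finger_gap: 0.45
```

>>> send_rows:
  series:
    - [[0, 0, 0], [0, 0, -0.8], 0.45]
    - [[0, 0, 0], [0, 0, -1.8], 0.45]
    - [[0, 0, 0], [0, 0, -2.6], 0.45]
    - [[0, 0, 0], [0, 0, -2.8], 0.4]
    - [[0, 0, 0], [0, 0, -2.8], 0.4]

```text
time: 11.2
position: [0.6326, 0.1327, 0.1606]
ee_rot: [[0.183, 0.983, 0.004], [0.983, -0.182, -0.006], [-0.005, 0.005, -1.0]]
force: [0.3, 0.5, -0.1]
finger_gap: 0.402
```

```bash
python3 - <<'E'
from look import *
m,p,d,X=fitlines("w12")
to([*rail(-0.155,-0.022),0.0865],-10.35)
o=np.array([.6035,.1011])
for lo,hi in [(0.095,0.108),(0.072,0.086),(.047,.056)]:
    s=(X[...,2]>lo)&(X[...,2]<hi)&(np.hypot(X[...,0]-.605,X[...,1]-.131)<.075);P=X[s][:,:2].astype(np.float32)
    if len(P)>10:print(lo,len(P),cv2.minAreaRect(P),P.mean(0),np.median(X[s],0))
E
```

```text
t 11.2 pos [0.6326 0.1327 0.1606] F [ 0.3  0.5 -0.1] T [-0.02  0.01 -0.06]
t 11.25 pos [0.6315 0.1325 0.1585] yang -10.52 shift [-7.63 -0.04  2.93] turn [ 0.01  0.06 -0.03]
0.095 2291 ((0.6302281022071838, 0.13149699568748474), (0.04009942710399628, 0.019698450341820717), 79.80654907226562) [0.6306314  0.13313079] [0.63064604 0.13348329 0.10293279]
0.072 1406 ((0.6005505919456482, 0.14679652452468872), (0.08318446576595306, 0.020588122308254242), 14.178977012634277) [0.58622485 0.14324275] [0.58045952 0.14420607 0.07848667]
0.047 8425 ((0.6019600033760071, 0.1456318199634552), (0.09806797653436661, 0.09112683683633804), 79.5088882446289) [0.6028346 0.1449053] [0.60154655 0.15144285 0.05112946]
```

View pics/w12.png

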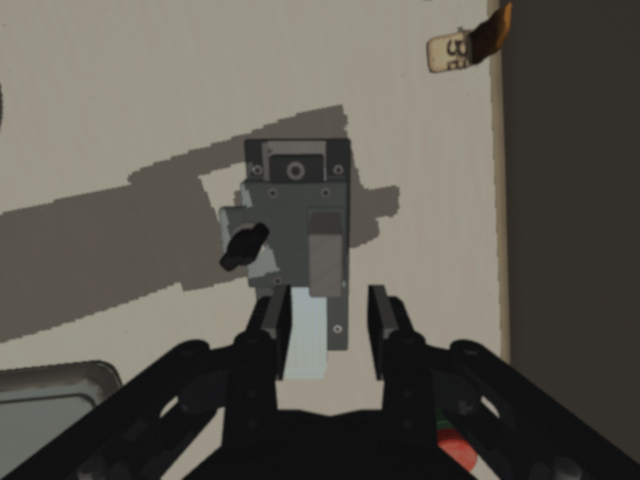

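```bash
python3 - <<'E'
from look import *
f=np.load("w12.npz");X=f["X"]
k=np.array([.5771,.1412])
for lo,hi in [(.072,.086),(.076,.083)]:
    s=(X[...,2]>lo)&(X[...,2]<hi)&(np.hypot(X[...,0]-k[0],X[...,1]-k[1])<.026)
    P=X[s][:,:2].astype(np.float32);c=P.mean(0);w,v=np.linalg.eigh(np.cov((P-c).T))
    print(len(P),cv2.minAreaRect(P),c,"long axis",np.degrees(np.arctan2(v[1,1],v[0,1])),"thin",np.degrees(np.arctan2(v[1,0],v[0,0])),np.sqrt(w*12),np.median(X[s][:,2]))
print(ctrl.state()["joints"])
E
```

```text
1207 ((0.5775936841964722, 0.14105965197086334), (0.03559422120451927, 0.02022157795727253), 22.720809936523438) [0.5783974  0.14204314] long axis -149.0709763365317 thin -59.0709763365317 [0.01604692 0.03203851] 0.07847255303987455
1117 ((0.5775495767593384, 0.14101240038871765), (0.03478837013244629, 0.020193258300423622), 49.78098678588867) [0.57788485 0.14151235] long axis -149.42586946162044 thin -59.42586946162044 [0.015587   0.03125462] 0.0785458431403852
[ 0.12625813  0.18019857  1.73745678 -0.00699088  1.22441813  0.31223594]
```

```bash
python3 - <<'E'
from h import *
to([.5774,.1412,.135],-59.3)
E
```

```text
t 11.25 pos [0.6315 0.1325 0.1585] yang -10.52 shift [-0.04 -2.19  0.94] turn [0.04 0.05 8.13]
```

>>> send_rows:
  series:
    - [[0, 0, 1], [0, -0.5, 0], 0.35]
    - [[0, 0, 2.1], [0, -1.2, 0], 0.35]
    - [[0, 0, 3.2], [0, -1.8, 0], 0.35]
    - [[0, 0, 4.3], [0, -2.2, 0], 0.35]
    - [[0, 0, 5.4], [0, -2.2, 0.2], 0.35]
    - [[0, 0, 6.5], [0, -2.2, 0.5], 0.35]
    - [[0, 0, 7.6], [0, -2.2, 0.8], 0.35]
    - [[0.04, 0.05, 8.1], [-0.04, -2.2, 0.9], 0.35]
    - [[0.04, 0.05, 8.1], [-0.04, -2.2, 0.9], 0.35]
    - [[0.04, 0.05, 8.1], [-0.04, -2.2, 0.9], 0.35]

```text
time: 12.08
position: [0.5761, 0.1412, 0.1338]
ee_rot: [[0.858, 0.514, -0.004], [0.514, -0.858, -0.001], [-0.003, -0.001, -1.0]]
force: [-0.4, -0.3, 0.2]
finger_gap: 0.352
```

```bash
python3 - <<'E'
from look import *
m,p,d,X=fitlines("w13")
to([.5774,.1412,.0725],-59.3)
k=np.array([.5774,.1412])
s=(X[...,2]>.072)&(X[...,2]<.083)&(np.hypot(X[...,0]-k[0],X[...,1]-k[1])<.024)
P=X[s][:,:2].astype(np.float32);c=P.mean(0);w,v=np.linalg.eigh(np.cov((P-c).T))
print(len(P),cv2.minAreaRect(P),c,"thin",np.degrees(np.arctan2(v[1,0],v[0,0])))
s=(X[...,2]>.095)&(X[...,2]<.108)&(np.hypot(X[...,0]-.63,X[...,1]-.131)<.045)
print(s.sum(),cv2.minAreaRect(X[s][:,:2].astype(np.float32)))
E
```

```text
t 12.0833 pos [0.5761 0.1412 0.1338] F [-0.4 -0.3  0.2] T [ 0.02  0.04 -0.01]
t 12.1333 pos [0.5765 0.1413 0.1346] yang -59.04 shift [0.03 0.02 2.48] turn [-0.01  0.02  0.04]
1498 ((0.5774978995323181, 0.1408310830593109), (0.03482784330844879, 0.020663464441895485), 51.26527404785156) [0.5786999  0.14139278] thin -59.02208820466339
3605 ((0.6303334832191467, 0.1310073733329773), (0.04001034423708916, 0.02012152597308159), 79.74156951904297)
```

View pics/w13.png

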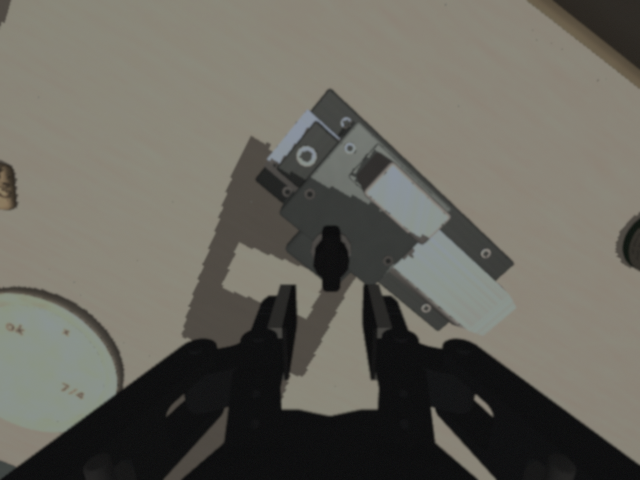

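>>> send_rows:
  series:
    - [[0, 0, 0], [0.03, 0.04, 0.8], 0.35]
    - [[0, 0, 0], [0.03, 0.04, 1.6], 0.35]
    - [[0, 0, 0], [0.03, 0.04, 2.2], 0.35]
    - [[0, 0, 0], [0.03, 0.04, 2.42], 0.35]
    - [[0, 0, 0], [0.03, 0.04, 2.42], 0.35]
    - [[0, 0, 0], [0.03, 0.04, 2.42], 0.35]

```text
time: 12.63
position: [0.5778, 0.1408, 0.0744]
ee_rot: [[0.857, 0.515, -0.002], [0.515, -0.857, -0.0], [-0.002, -0.001, -1.0]]
force: [-0.2, 0.1, -0.6]
finger_gap: 0.348
```

```bash
python3 - <<'E'
from h import *
to([.5774,.1408,.0725],-59.1)
s=ctrl.state();print(s["force"],s["wrist_torque"])
E
```

```text
t 12.6333 pos [0.5778 0.1408 0.0744] yang -59.02 shift [-0.01 -0.01  0.08] turn [-0.01  0.02  0.01]
[-0.17148545  0.0970953  -0.59701848] [ 0.0228533  -0.00360975  0.03242518]
```

>>> send_rows:
  series:
    - [[0, 0, 0], [0, 0, 0.05], 0.25]
    - [[0, 0, 0], [0, 0, 0.05], 0.15]
    - [[0, 0, 0], [0, 0, 0.05], 0.05]
    - [[0, 0, 0], [0, 0, 0.05], 0]
    - [[0, 0, 0], [0, 0, 0.05], 0]
    - [[0, 0, 0], [0, 0, 0.05], 0]
  newtons: 35

```text
time: 13.13
position: [0.5786, 0.1412, 0.0746]
ee_rot: [[0.857, 0.515, 0.0], [0.515, -0.857, 0.0], [0.0, -0.0, -1.0]]
force: [-1.6, 1.6, 5.3]
finger_gap: 0.123
```

```bash
python3 - <<'E'
from h import *
to([.5774,.1408,.0725],-59.1)
s=ctrl.state();print(s["finger_gap"],s["force"],s["wrist_torque"],s["joints"])
E
```

```text
t 13.1333 pos [0.5786 0.1412 0.0746] yang -59.01 shift [-0.05 -0.01  0.09] turn [-0.   -0.    0.02]
0.12311514413972642 [-1.6249342   1.5515746   5.28320767] [0.16266538 0.25189571 0.10976553] [1.49151453e-01 1.70137961e-01 1.90411061e+00 2.33872441e-04
 1.06728301e+00 1.17888711e+00]
```

>>> send_rows:
  series:
    - [[0, 0, 0.5], [0, 0, -0.02], 0]
    - [[0, 0, 1.0], [0, 0, -0.02], 0]
    - [[0, 0, 1.5], [0, 0, -0.02], 0]
    - [[0, 0, 2.0], [0, 0, -0.02], 0]

```text
time: 13.47
position: [0.5784, 0.1412, 0.0747]
ee_rot: [[0.946, 0.324, -0.0], [0.324, -0.946, 0.0], [-0.0, -0.0, -1.0]]
force: [-0.0, 0.6, -0.9]
finger_gap: 0.113
```

```bash
cat > st.py <<'E'
from h import *
s=ctrl.state();R=np.array(s["ee_rot"]);y=np.degrees(np.arctan2(R[1,1],R[0,1]))
print("t",round(s["time"],2),"pos",np.round(s["position"],4),"yang",round(y,2),"F",np.round(s["force"],1),"T",np.round(s["wrist_torque"],3),"gap",round(s["finger_gap"],3),"j6",round(s["joints"][5],3))
E
python3 st.py
```

```text
t 13.47 pos [0.5784 0.1412 0.0747] yang -71.12 F [-0.   0.6 -0.9] T [ 0.124 -0.089  0.19 ] gap 0.113 j6 1.39
```

>>> send_rows:
  series:
    - [[0, 0, 0.5], [0, 0, 0], 0]
    - [[0, 0, 1.0], [0, 0, 0], 0]
    - [[0, 0, 1.5], [0, 0, 0], 0]
    - [[0, 0, 2.0], [0, 0, 0], 0]

```text
time: 13.8
position: [0.5785, 0.1409, 0.0747]
ee_rot: [[0.993, 0.118, 0.0], [0.118, -0.993, -0.001], [0.0, 0.001, -1.0]]
force: [-0.3, -1.0, 0.9]
finger_gap: 0.121
```

```bash
python3 st.py
```

```text
t 13.8 pos [0.5785 0.1409 0.0747] yang -83.22 F [-0.3 -1.   0.9] T [-0.068  0.022  0.231] gap 0.121 j6 1.602
```

>>> send_rows:
  series:
    - [[0, 0, 0.3], [0, 0, 0], 0]
    - [[0, 0, 0.6], [0, 0, 0], 0]
    - [[0, 0, 0.9], [0, 0, 0], 0]

```text
time: 14.05
position: [0.5785, 0.1408, 0.0747]
ee_rot: [[1.0, 0.023, 0.0], [0.023, -1.0, -0.001], [0.0, 0.001, -1.0]]
force: [-1.1, 0.7, 0.7]
finger_gap: 0.119
```

```bash
python3 st.py
```

```text
t 14.05 pos [0.5785 0.1408 0.0747] yang -88.68 F [-1.1  0.7  0.7] T [0.037 0.084 0.114] gap 0.119 j6 1.697
```

>>> send_rows:
  series:
    - [[0, 0, 0.3], [0, 0, 0], 0]
    - [[0, 0, 0.6], [0, 0, 0], 0]
    - [[0, 0, 0.9], [0, 0, 0], 0]

```text
time: 14.3
position: [0.5785, 0.1406, 0.0747]
ee_rot: [[0.997, -0.072, 0.001], [-0.072, -0.997, -0.002], [0.001, 0.002, -1.0]]
force: [-0.3, -0.2, 1.3]
finger_gap: 0.12
```

```bash
python3 st.py
```

```text
t 14.3 pos [0.5785 0.1406 0.0747] yang -94.13 F [-0.3 -0.2  1.3] T [0.085 0.057 0.183] gap 0.12 j6 1.793
```

>>> send_rows:
  series:
    - [[0, 0, 0.2], [0, 0, 0], 0]
    - [[0, 0, 0.4], [0, 0, 0], 0]
    - [[0, 0, 0.6], [0, 0, 0], 0]

```text
time: 14.55
position: [0.5785, 0.1405, 0.0747]
ee_rot: [[0.991, -0.136, 0.001], [-0.136, -0.991, -0.002], [0.001, 0.002, -1.0]]
force: [-0.2, -0.4, 0.1]
finger_gap: 0.116
```

```bash
python3 st.py
```

```text
t 14.55 pos [0.5785 0.1405 0.0747] yang -97.8 F [-0.2 -0.4  0.1] T [0.062 0.087 0.159] gap 0.116 j6 1.857
```

>>> send_rows:
  series:
    - [[0, 0, 0.2], [0, 0, 0], 0]
    - [[0, 0, 0.4], [0, 0, 0], 0]
    - [[0, 0, 0.6], [0, 0, 0], 0]

```text
time: 14.8
position: [0.5785, 0.1404, 0.0747]
ee_rot: [[0.98, -0.199, 0.001], [-0.199, -0.98, -0.002], [0.001, 0.002, -1.0]]
force: [-0.4, 0.7, 1.8]
finger_gap: 0.116
```

```bash
python3 st.py
```

```text
t 14.8 pos [0.5785 0.1404 0.0747] yang -101.51 F [-0.4  0.7  1.8] T [-0.008  0.066  0.232] gap 0.116 j6 1.922
```

>>> send_rows:
  series:
    - [[0, 0, 0.2], [0, 0, 0], 0]
    - [[0, 0, 0.4], [0, 0, 0], 0]
    - [[0, 0, 0.6], [0, 0, 0], 0]

```text
time: 15.05
position: [0.5784, 0.1404, 0.0747]
ee_rot: [[0.965, -0.263, 0.0], [-0.263, -0.965, -0.002], [0.001, 0.002, -1.0]]
force: [-1.2, -0.1, 1.0]
finger_gap: 0.118
```

```bash
python3 st.py
```

```text
t 15.05 pos [0.5784 0.1404 0.0747] yang -105.22 F [-1.2 -0.1  1. ] T [-0.006  0.124  0.174] gap 0.118 j6 1.987
```

>>> send_rows:
  series:
    - [[0, 0, 0.2], [-0.005, -0.02, 0], 0]
    - [[0, 0, 0.4], [-0.01, -0.04, 0], 0]
    - [[0, 0, 0.6], [-0.01, -0.05, 0], 0]

```text
time: 15.3
position: [0.5784, 0.1406, 0.0747]
ee_rot: [[0.946, -0.324, -0.0], [-0.324, -0.946, -0.005], [0.001, 0.004, -1.0]]
force: [-1.8, -5.0, 3.1]
finger_gap: 0.122
```

```bash
python3 st.py
```

```text
t 15.3 pos [0.5784 0.1406 0.0747] yang -108.9 F [-1.8 -5.   3.1] T [-0.991  0.251  0.272] gap 0.122 j6 2.053
```

>>> send_rows:
  series:
    - [[0, 0, 0.2], [-0.01, -0.04, 0], 0]
    - [[0, 0, 0.4], [-0.01, -0.05, 0], 0]
    - [[0, 0, 0.6], [-0.01, -0.05, 0], 0]

```text
time: 15.55
position: [0.5783, 0.1406, 0.0747]
ee_rot: [[0.923, -0.384, -0.001], [-0.384, -0.923, -0.007], [0.002, 0.007, -1.0]]
force: [-1.9, -6.1, 3.0]
finger_gap: 0.118
```

```bash
python3 st.py
```

```text
t 15.55 pos [0.5783 0.1406 0.0747] yang -112.59 F [-1.9 -6.1  3. ] T [-0.946  0.248  0.277] gap 0.118 j6 2.12
```

>>> send_rows:
  series:
    - [[0, 0, 0.15], [0, -0.02, 0], 0]
    - [[0, 0, 0.3], [0, -0.02, 0], 0]
    - [[0, 0, 0.4], [0, -0.02, 0], 0]

```text
time: 15.8
position: [0.5783, 0.1405, 0.0747]
ee_rot: [[0.906, -0.424, -0.002], [-0.424, -0.906, -0.009], [0.002, 0.009, -1.0]]
force: [-2.8, -5.6, 3.1]
finger_gap: 0.113
```

```bash
python3 st.py
```

```text
t 15.8 pos [0.5783 0.1405 0.0747] yang -115.06 F [-2.8 -5.6  3.1] T [-0.601  0.315  0.307] gap 0.113 j6 2.164
```

>>> send_rows:
  series:
    - [[0, 0, 0.15], [0, -0.02, 0], 0]
    - [[0, 0, 0.3], [0, -0.02, 0], 0]
    - [[0, 0, 0.4], [0, -0.02, 0], 0]

```text
time: 16.05
position: [0.5782, 0.1404, 0.0747]
ee_rot: [[0.887, -0.462, -0.003], [-0.462, -0.887, -0.01], [0.002, 0.01, -1.0]]
force: [-2.7, -4.9, 3.0]
finger_gap: 0.121
```

```bash
python3 st.py
```

```text
t 16.05 pos [0.5782 0.1404 0.0747] yang -117.52 F [-2.7 -4.9  3. ] T [-0.596  0.369  0.295] gap 0.121 j6 2.208
```

>>> send_rows:
  series:
    - [[0, 0, 0.1], [0, 0, 0], 0]
    - [[0, 0, 0.2], [0, 0, 0], 0]
    - [[0, 0, 0.3], [0, 0, 0], 0]

```text
time: 16.3
position: [0.5781, 0.1404, 0.0747]
ee_rot: [[0.871, -0.49, -0.003], [-0.49, -0.871, -0.01], [0.002, 0.01, -1.0]]
force: [-2.6, -2.9, 2.6]
finger_gap: 0.119
```

```bash
python3 st.py
```

```text
t 16.3 pos [0.5781 0.1404 0.0747] yang -119.37 F [-2.6 -2.9  2.6] T [-0.343  0.309  0.411] gap 0.119 j6 2.241
```

>>> send_rows:
  series:
    - [[0, 0, 0.1], [0, 0, 0], 0]
    - [[0, 0, 0.2], [0, 0, 0], 0]
    - [[0, 0, 0.3], [0, 0, 0], 0]

```text
time: 16.55
position: [0.5781, 0.1403, 0.0747]
ee_rot: [[0.855, -0.518, -0.003], [-0.518, -0.855, -0.01], [0.003, 0.01, -1.0]]
force: [-3.1, -3.9, 1.9]
finger_gap: 0.116
```

```bash
python3 st.py
```

```text
t 16.55 pos [0.5781 0.1403 0.0747] yang -121.23 F [-3.1 -3.9  1.9] T [-0.381  0.269  0.373] gap 0.116 j6 2.273
```

```bash
python3 - <<'E'
from h import *
for i in range(6):
    ctrl.grab_frame("wrist");s=ctrl.state();print(np.round(s["wrist_torque"],3),np.round(s["force"],1))
E
```

```text
[-0.43   0.233  0.339] [-1.7 -2.9  2.3]
[-0.403  0.225  0.276] [-1.7 -3.9  3.1]
[-0.462  0.215  0.262] [-2.6 -3.9  2.3]
[-0.37   0.279  0.297] [-2.3 -3.2  2.6]
[-0.42   0.298  0.275] [-2.8 -4.2  3.5]
[-0.428  0.301  0.303] [-2.6 -3.7  3.3]
```

>>> send_rows:
  series:
    - [[0, 0, 0], [0, 0, 0], 0.15]
    - [[0, 0, 0], [0, 0, 0], 0.25]
    - [[0, 0, 0], [0, 0, 0], 0.35]
    - [[0, 0, 0], [0, 0, 0], 0.35]
    - [[0, 0, 0], [0, 0, 0], 0.35]

```text
time: 17.27
position: [0.5782, 0.1408, 0.0746]
ee_rot: [[0.856, -0.518, -0.003], [-0.518, -0.855, -0.009], [0.002, 0.009, -1.0]]
force: [0.2, -0.5, -0.2]
finger_gap: 0.352
```

>>> send_rows:
  series:
    - [[0, 0, 0], [0, 0, -0.6], 0.35]
    - [[0, 0, 0], [0, 0, -1.5], 0.35]
    - [[0, 0, 0], [0, 0, -2.6], 0.35]
    - [[0, 0, 0], [0, 0, -3.6], 0.35]
    - [[0, 0, 0], [0, 0, -4.0], 0.35]
    - [[0, 0, 0], [0, 0, -4.0], 0.35]

```text
time: 17.77
position: [0.5805, 0.1422, 0.1783]
ee_rot: [[0.855, -0.518, 0.004], [-0.518, -0.855, -0.008], [0.007, 0.005, -1.0]]
force: [0.6, 0.2, 0.0]
finger_gap: 0.347
```

```bash
python3 - <<'E'
from look import *
m,p,d,X=fitlines("w14")
k=np.array([.5775,.1408])
s=(X[...,2]>.072)&(X[...,2]<.083)&(np.hypot(X[...,0]-k[0],X[...,1]-k[1])<.024)
P=X[s][:,:2].astype(np.float32);c=P.mean(0);w,v=np.linalg.eigh(np.cov((P-c).T))
print(len(P),cv2.minAreaRect(P),c,"thin",np.degrees(np.arctan2(v[1,0],v[0,0])))
s=(X[...,2]>.095)&(X[...,2]<.108)&(np.hypot(X[...,0]-.63,X[...,1]-.131)<.045)
print(s.sum(),cv2.minAreaRect(X[s][:,:2].astype(np.float32)),np.median(X[s],0))
a=np.radians(79.65);e1=np.array([np.cos(a),np.sin(a)]);e2=np.array([-e1[1],e1[0]]);o=np.array([.6035,.1011])
U=(X[...,:2]-o)@e1;V=(X[...,:2]-o)@e2;Z=X[...,2]
s=(Z>.0545)&(Z<.063)&(U>.06)&(U<.13)&(abs(V)<.012);print("stop",s.sum(),np.percentile(U[s],[2,98]))
s=(Z>.047)&(Z<.0535)&(U>.0)&(U<.09)&(abs(V)<.035);print("plate front",s.sum(),np.percentile(U[s],[2,99]))
E
```

```text
t 17.7667 pos [0.5805 0.1422 0.1783] F [0.6 0.2 0. ] T [ 0.   -0.02 -0.03]
1015 ((0.5762194395065308, 0.13897529244422913), (0.020061224699020386, 0.03483923152089119), 41.293121337890625) [0.57717353 0.13852735] thin -118.96113489637894
2376 ((0.6288822889328003, 0.12964005768299103), (0.04018659144639969, 0.020103605464100838), 79.50858306884766) [0.62937047 0.12891018 0.10294547]
stop 773 [0.0739346  0.09119043]
plate front 5753 [0.00093702 0.07391224]
```

View pics/w14.png

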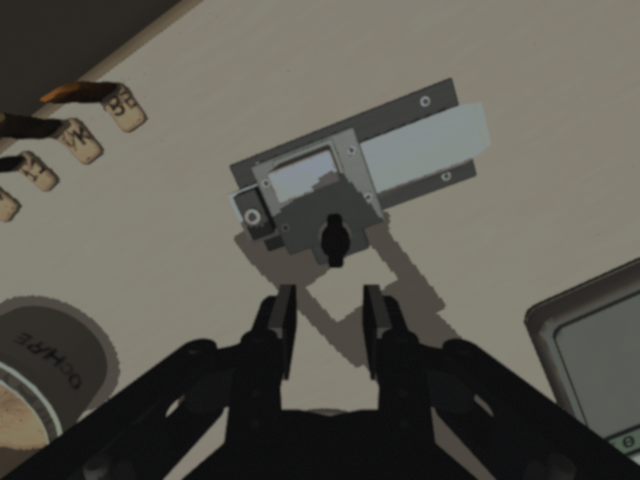

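```bash
python3 - <<'E'
import cv2
p=cv2.imread("pics/w14.png");cv2.imwrite("pics/w14c.png",cv2.resize(p[130:280,215:405],None,fx=4,fy=4,interpolation=2))
E
```

```text
(no output)
```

View pics/w14c.png

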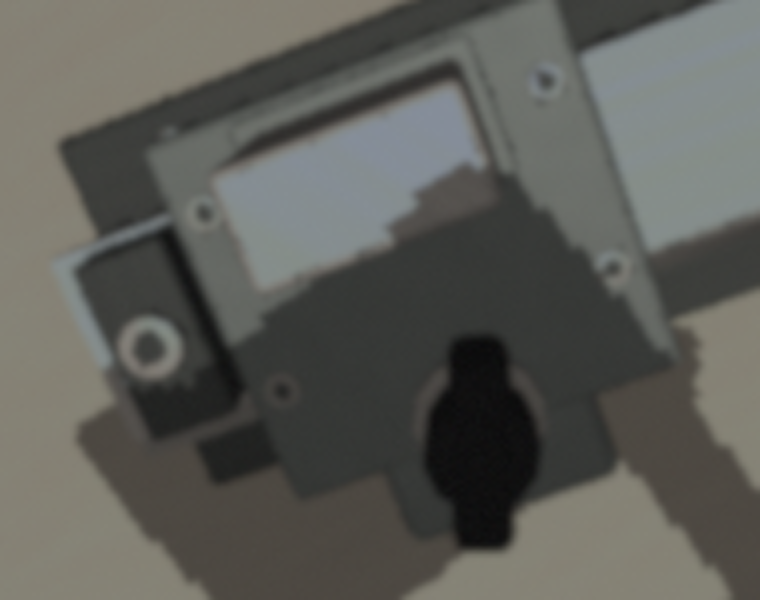

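```bash
python3 - <<'E'
from look import *
f=np.load("w14.npz");X=f["X"]
a=np.radians(79.65);e1=np.array([np.cos(a),np.sin(a)]);e2=np.array([-e1[1],e1[0]]);o=np.array([.6035,.1011])
U=(X[...,:2]-o)@e1;V=(X[...,:2]-o)@e2;Z=X[...,2]
for v in (-8,0,8):
    s=(abs(V*1e3-v)<1.5)&(U>.066)&(U<.084);i=np.argsort(U[s]);print(v,[(round(x*1e3,1),round(z*1e3,1)) for x,z in zip(U[s][i][::3],Z[s][i][::3])])
m=ctrl.camera_model("top");p,d=ctrl.grab_frame("top");Y=cloud(m,d);Y0=np.load("topX.npy")
for n,(u,v) in dict(small=(367,178),tall=(424,175),single=(175,265),ring=(487,244)).items(): print(n,np.round(np.nanmedian(Y0[v-2:v+3,u-2:u+3].reshape(-1,3),0),3),np.round(np.nanmedian(Y[v-2:v+3,u-2:u+3].reshape(-1,3),0),3))
cv2.imwrite("pics/t15.png",p[:,:,::-1])
E
```

```text
-8 [(np.float64(66.0), np.float64(50.7)), (np.float64(66.5), np.float64(50.8)), (np.float64(67.1), np.float64(50.9)), (np.float64(67.5), np.float64(50.6)), (np.float64(68.2), np.float64(50.4)), (np.float64(68.9), np.float64(50.3)), (np.float64(69.1), np.float64(51.2)), (np.float64(69.8), np.float64(50.6)), (np.float64(70.4), np.float64(51.0)), (np.float64(70.7), np.float64(50.2)), (np.float64(71.6), np.float64(50.5)), (np.float64(72.4), np.float64(48.9)), (np.float64(73.6), np.float64(51.7)), (np.float64(73.7), np.float64(47.8)), (np.float64(73.8), np.float64(51.3)), (np.float64(73.9), np.float64(48.1)), (np.float64(74.0), np.float64(54.3)), (np.float64(74.1), np.float64(52.9)), (np.float64(74.3), np.float64(57.1)), (np.float64(74.4), np.float64(56.6)), (np.float64(74.9), np.float64(57.0)), (np.float64(75.7), np.float64(57.1)), (np.float64(76.0), np.float64(57.8)), (np.float64(76.7), np.float64(58.0)), (np.float64(76.9), np.float64(57.0)), (np.float64(77.5), np.float64(56.6)), (np.float64(78.1), np.float64(58.0)), (np.float64(79.1), np.float64(56.8)), (np.float64(79.4), np.float64(57
[... 28230 characters left out ...]
np.float64(80.4), np.float64(247.3)), (np.float64(80.4), np.float64(246.9)), (np.float64(80.5), np.float64(247.2)), (np.float64(80.6), np.float64(245.5)), (np.float64(80.6), np.float64(57.4)), (np.float64(80.8), np.float64(247.6)), (np.float64(80.9), np.float64(56.8)), (np.float64(81.2), np.float64(247.5)), (np.float64(81.4), np.float64(246.9)), (np.float64(82.0), np.float64(57.4)), (np.float64(82.6), np.float64(56.9)), (np.float64(83.2), np.float64(57.2)), (np.float64(83.8), np.float64(57.2))]
small [ 0.689 -0.086  0.065] [ 0.689 -0.086  0.065]
tall [ 0.699 -0.227  0.064] [ 0.699 -0.226  0.062]
single [0.478 0.376 0.011] [0.478 0.376 0.011]
ring [ 0.541 -0.399  0.003] [ 0.54  -0.398  0.003]
```

View pics/t15.png

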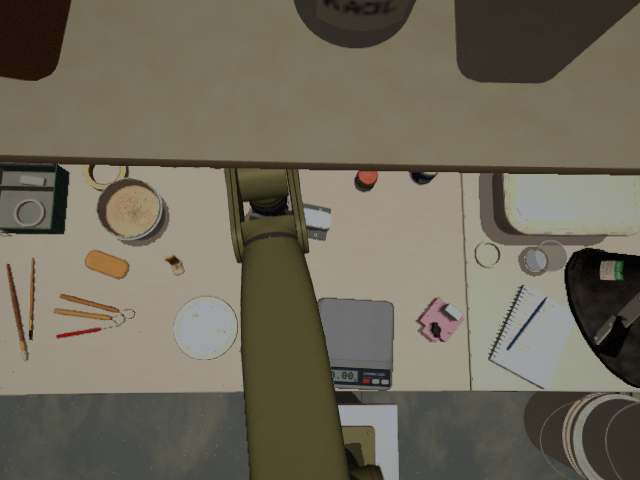

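```bash
python3 - <<'E'
from look import *
a=np.radians(79.65);e1=np.array([np.cos(a),np.sin(a)]);e2=np.array([-e1[1],e1[0]]);o=np.array([.6035,.1011])
for n in ("w11","w12","w13","w14"):
    f=np.load(n+".npz");X=f["X"];R=f["R"];c=-R.T@f["t"];print(n,"cam U,V,z",np.round([(c[:2]-o)@e1,(c[:2]-o)@e2,c[2]],3))
    U=(X[...,:2]-o)@e1;V=(X[...,:2]-o)@e2;Z=X[...,2]
    for v in (-10,-5,0,5,10):
        s=(abs(V*1e3-v)<2.5)&(U>.064)&(U<.09)&(Z>.03)&(Z<.07)
        u=U[s]*1e3;z=Z[s]*1e3
        pl=(z>49.5)&(z<52.5)&(u<74);st=(z>55.5)
        mid=(z<55)&(u>72.5)
        print(v,"plate max",np.round(np.percentile(u[pl],[90,98]),1) if pl.any() else None,"stop min",np.round(np.percentile(u[st],[1,5]),1) if st.any() else None,"face pts",mid.sum(),np.round([z[mid].min(),np.median(u[mid])],1) if mid.any() else None)
def crop(n,P,k=4):
    f=np.load(n+".npz");m=dict(ctrl.camera_model("wrist"));m["R"]=f["R"];m["t"]=f["t"];q=proj(m,P)[0].astype(int);g=f["p"][q[1]-45:q[1]+45,q[0]-60:q[0]+60,::-1];return cv2.resize(g,None,fx=k+2,fy=k+2,interpolation=2)
P=np.array([[*(o+.074*e1),.052]])
c=[crop(n,P,1) for n in("w12","w13")];c2=[crop(n,P,1) for n in("w11","w14")]
cv2.imwrite("pics/cmp.png",np.vstack([np.hstack(c),np.hstack(c2)]))
E
```

```text
w11 cam U,V,z [ 0.115 -0.022  0.214]
-10 plate max [72.8 73.2] stop min [74.8 75.6] face pts 24 [51.2 72.9]
-5 plate max [72.6 73.2] stop min [74.9 75.6] face pts 21 [51.2 73. ]
0 plate max [72.6 73.2] stop min [74.8 75.5] face pts 24 [51.7 73. ]
5 plate max [72.8 73.2] stop min [75.  75.5] face pts 23 [50.7 72.9]
10 plate max [72.8 73.2] stop min [74.8 75.5] face pts 20 [51.2 73. ]
w12 cam U,V,z [ 0.116 -0.023  0.288]
-10 plate max [72.6 73.2] stop min [74.9 75.6] face pts 13 [49.5 73. ]
-5 plate max [72.5 73.2] stop min [74.9 75.5] face pts 12 [49.5 73. ]
0 plate max [72.5 73.3] stop min [75.  75.6] face pts 12 [50.4 73.2]
5 plate max [72.6 73.4] stop min [75.1 75.6] face pts 13 [49.9 73.1]
10 plate max [72.7 73.2] stop min [74.9 75.6] face pts 12 [49.8 73.1]
w13 cam U,V,z [ 0.087 -0.026  0.261]
-10 plate max [72.7 73.5] stop min [74.5 75.1] face pts 20 [48.6 73.2]
-5 plate max [72.7 73.4] stop min [74.5 75.1] face pts 19 [49.3 73.1]
0 plate max [72.8 73.5] stop min [74.4 75.1] face pts 20 [49.3 73.2]
5 plate max [72.6 73.4] stop min [74.3 75. ] face pts 18 [49.3 73.2]
10 plate max [72.9 73.6] stop min [74.5 75.1] face pts 19 [49.6 73.2]
w14 cam U,V,z [ 0.009 -0.044  0.307]
-10 plate max [71.5 73.8] stop min [74.1 74.6] face pts 28 [44.7 73.8]
-5 plate max [71.5 73.7] stop min [73.9 74.3] face pts 27 [43.3 73.8]
0 plate max [72.4 73.9] stop min [73.9 74.6] face pts 26 [42.6 73.9]
5 plate max [71.8 74. ] stop min [73.7 74.4] face pts 22 [44.1 73.9]
10 plate max [71.9 73.8] stop min [73.8 74.4] face pts 25 [41.7 73.8]
```

View pics/cmp.png

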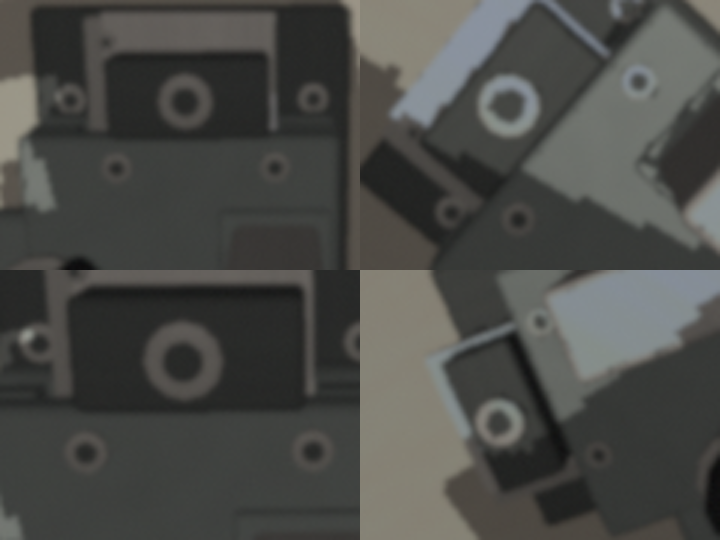

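```bash
python3 - <<'E'
from look import *
a=np.radians(79.65);e1=np.array([np.cos(a),np.sin(a)]);e2=np.array([-e1[1],e1[0]]);o=np.array([.6035,.1011])
P=np.array([[*(o+.074*e1),.052]])
m=dict(ctrl.camera_model("wrist"))
for n,ring,h in [("w11",(182,91),[(86,182),(313,181)]),("w12",(185,101),[(116,168),(275,167)]),("w13",(148,104),[(278,82),(158,219)]),("w14",(138,154),[(180,51),(238,185)])]:
    f=np.load(n+".npz");m["R"]=f["R"];m["t"]=f["t"];q=proj(m,P)[0].astype(int)
    full=lambda c:np.array([(c[0]+.5)/3-.5+q[0]-60,(c[1]+.5)/3-.5+q[1]-45])
    r=ray(m,[full(ring)],.058)[0,:2];H=ray(m,[full(x) for x in h],.052)[:,:2]
    print(n,"ring U,V",np.round([(r-o)@e1*1e3,(r-o)@e2*1e3],2),"holes U,V",np.round(np.c_[(H-o)@e1,(H-o)@e2]*1e3,2).tolist(),"sep",round(((r-H.mean(0))@e1)*1e3,2))
E
```

```text
w11 ring U,V [82.62 -1.24] holes U,V [[66.63, 15.66], [66.67, -20.84]] sep 15.97
w12 ring U,V [82.86 -1.41] holes U,V [[66.88, 15.36], [66.94, -20.83]] sep 15.94
w13 ring U,V [83.33 -1.57] holes U,V [[66.97, -20.7], [67.0, 15.3]] sep 16.35
w14 ring U,V [84.4  -0.98] holes U,V [[65.88, -19.86], [66.04, 16.47]] sep 18.44
```

```bash
python3 - <<'E'
from h import *
to([.632,.1326,.1595],-10.52)
E
```

```text
t 17.8667 pos [0.5782 0.1417 0.1738] yang -121.19 shift [ 2.03 -0.81  0.57] turn [  0.08   0.08 -18.44]
```

>>> send_rows:
  series:
    - [[0, 0, -1.1], [0.2, -0.1, 0], 0.4]
    - [[0, 0, -2.2], [0.4, -0.2, 0], 0.4]
    - [[0, 0, -3.3], [0.6, -0.3, 0], 0.4]
    - [[0, 0, -4.4], [0.8, -0.4, 0], 0.4]
    - [[0, 0, -5.5], [1.0, -0.4, 0.1], 0.4]
    - [[0, 0, -6.6], [1.2, -0.5, 0.2], 0.4]
    - [[0, 0, -7.7], [1.4, -0.6, 0.3], 0.4]
    - [[0, 0, -8.8], [1.6, -0.7, 0.3], 0.4]
    - [[0, 0, -9.9], [1.8, -0.8, 0.4], 0.4]
    - [[0, 0, -11], [2.0, -0.8, 0.5], 0.4]

```text
time: 18.7
position: [0.6302, 0.1329, 0.1578]
ee_rot: [[0.818, 0.576, -0.008], [0.576, -0.818, -0.009], [-0.012, 0.003, -1.0]]
force: [-0.1, 0.3, 0.8]
finger_gap: 0.398
```

```bash
python3 - <<'E'
from h import *
to([.632,.1326,.1595],-10.52)
E
```

```text
t 18.7 pos [0.6302 0.1329 0.1578] yang -54.85 shift [ 0.05  0.05 -0.07] turn [-0.02  0.12 -7.39]
```

>>> send_rows:
  series:
    - [[0, 0, -1.1], [0.05, 0.05, -0.07], 0.4]
    - [[0, 0, -2.2], [0.05, 0.05, -0.07], 0.4]
    - [[0, 0, -3.3], [0.05, 0.05, -0.07], 0.4]
    - [[0, 0, -4.4], [0.05, 0.05, -0.07], 0.4]
    - [[0, 0.1, -5.5], [0.05, 0.05, -0.07], 0.4]
    - [[0, 0.1, -6.6], [0.05, 0.05, -0.07], 0.4]
    - [[-0.02, 0.12, -7.4], [0.05, 0.05, -0.07], 0.4]
    - [[-0.02, 0.12, -7.4], [0.05, 0.05, -0.07], 0.4]
    - [[-0.02, 0.12, -7.4], [0.05, 0.05, -0.07], 0.4]

```text
time: 19.45
position: [0.6307, 0.1324, 0.157]
ee_rot: [[0.184, 0.983, -0.003], [0.983, -0.184, -0.001], [-0.001, -0.003, -1.0]]
force: [-0.3, 0.2, -0.4]
finger_gap: 0.4
```

```bash
cat > cmp.py <<'E'
from look import *
import sys
n=sys.argv[1]
m,p,d,X=fitlines(n)
a=np.radians(79.65);e1=np.array([np.cos(a),np.sin(a)]);e2=np.array([-e1[1],e1[0]]);o=np.array([.6035,.1011])
P=np.array([[*(o+.074*e1),.052]])
def crop(n):
    f=np.load(n+".npz");mm=dict(m);mm["R"]=f["R"];mm["t"]=f["t"];q=proj(mm,P)[0].astype(int);print(n,q);return cv2.resize(f["p"][q[1]-45:q[1]+45,q[0]-60:q[0]+60,::-1],None,fx=6,fy=6,interpolation=2)
cv2.imwrite("pics/"+n+"c.png",crop(n));cv2.imwrite("pics/w12c.png",crop("w12"))
E
python3 cmp.py w15
```

```text
t 19.45 pos [0.6307 0.1324 0.157 ] F [-0.3  0.2 -0.4] T [0.01 0.   0.  ]
w15 [297 182]
w12 [294 182]
```

View pics/w15c.png

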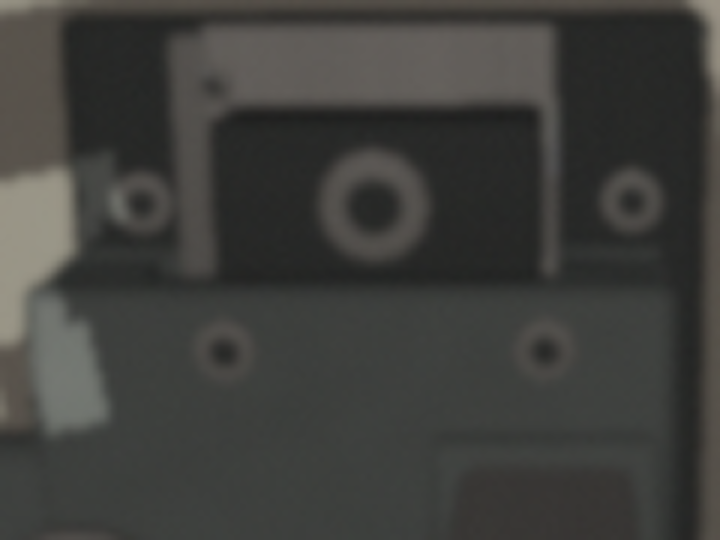

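View pics/w12c.png

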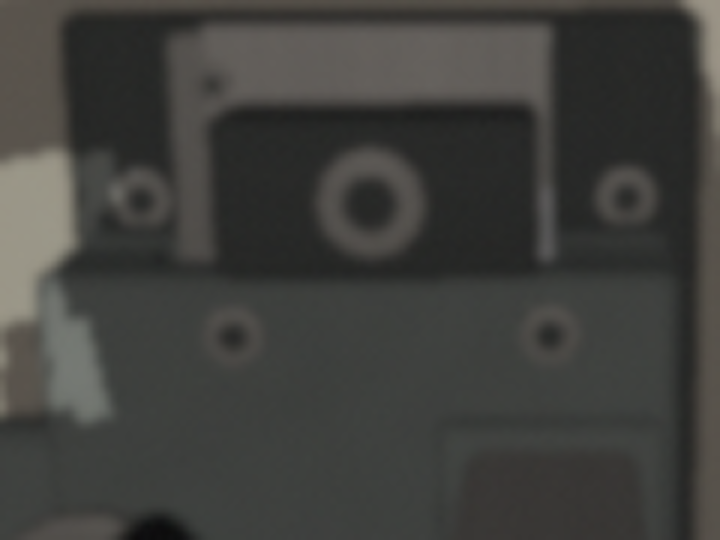

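```bash
python3 - <<'E'
from h import *
X=np.load("w15.npz")["X"]
s=(X[...,2]>.095)&(X[...,2]<.108)&(np.hypot(X[...,0]-.63,X[...,1]-.131)<.045)
r=cv2.minAreaRect(X[s][:,:2].astype(np.float32));print(s.sum(),r)
to([r[0][0],r[0][1],.0875],-10.4)
E
```

```text
2346 ((0.6290916800498962, 0.13069474697113037), (0.039584193378686905, 0.019846847280859947), 79.14956665039062)
t 19.5 pos [0.631  0.1325 0.1576] yang -10.57 shift [-0.08 -0.05  2.8 ] turn [-0.02  0.01 -0.03]
```

>>> send_rows:
  series:
    - [[0, 0, 0], [-0.04, -0.05, 0.5], 0.35]
    - [[0, 0, 0], [-0.04, -0.05, 1.3], 0.35]
    - [[0, 0, 0], [-0.04, -0.05, 2.1], 0.35]
    - [[0, 0, 0], [-0.04, -0.05, 2.6], 0.35]
    - [[0, 0, 0], [-0.04, -0.05, 2.65], 0.35]
    - [[0, 0, 0], [-0.04, -0.05, 2.65], 0.35]
  newtons: 40

```text
time: 20.0
position: [0.6283, 0.1315, 0.0895]
ee_rot: [[0.184, 0.983, -0.006], [0.983, -0.184, -0.001], [-0.002, -0.005, -1.0]]
force: [-0.4, -0.0, -0.7]
finger_gap: 0.346
```

```bash
python3 - <<'E'
from h import *
to([.6291,.1305,.09],-10.4)
E
python3 st.py
```

```text
t 20.0 pos [0.6283 0.1315 0.0895] yang -10.6 shift [-0.03  0.04 -0.02] turn [-0.05  0.02 -0.03]
t 20.0 pos [0.6283 0.1315 0.0895] yang -10.6 F [-0.4 -0.  -0.7] T [ 0.038  0.023 -0.008] gap 0.346 j6 0.308
```

Close gently on the tile rest and push towards the stop with limited force.

>>> send_rows:
  series:
    - [[0, 0, 0], [0, 0.03, 0], 0.28]
    - [[0, 0, 0], [0, 0.03, 0], 0.22]
    - [[0, 0, 0], [0, 0.03, 0], 0.1]
    - [[0, 0, 0], [0, 0.03, 0], 0.1]
    - [[0, 0, 0], [0, 0.03, 0], 0.1]

```text
time: 20.42
position: [0.6295, 0.1315, 0.0905]
ee_rot: [[0.184, 0.983, -0.005], [0.983, -0.184, -0.001], [-0.002, -0.004, -1.0]]
force: [-2.4, 0.1, 2.5]
finger_gap: 0.225
```

```bash
python3 st.py
```

```text
t 20.42 pos [0.6295 0.1315 0.0905] yang -10.59 F [-2.4  0.1  2.5] T [0.045 0.242 0.138] gap 0.225 j6 0.307
```

>>> send_rows:
  series:
    - [[0, 0, 0], [0.04, 0, 0], 0.1]
    - [[0, 0, 0], [0.08, 0, 0], 0.1]
    - [[0, 0, 0], [0.08, 0, 0], 0.1]

```text
time: 20.67
position: [0.6295, 0.1317, 0.0905]
ee_rot: [[0.183, 0.983, -0.006], [0.983, -0.183, -0.005], [-0.006, -0.005, -1.0]]
force: [-3.6, -7.5, 2.1]
finger_gap: 0.225
```

>>> send_rows:
  series:
    - [[0, 0, 0], [0.1, 0, 0], 0.1]
    - [[0, 0, 0], [0.13, 0, 0], 0.1]
    - [[0, 0, 0], [0.13, 0, 0], 0.1]

```text
time: 20.92
position: [0.6296, 0.1319, 0.0906]
ee_rot: [[0.182, 0.983, -0.008], [0.983, -0.183, -0.01], [-0.012, -0.006, -1.0]]
force: [-5.0, -11.0, 2.9]
finger_gap: 0.224
```

>>> send_rows:
  series:
    - [[0, 0, 0], [0.14, 0, 0], 0.1]
    - [[0, 0, 0], [0.17, 0, 0], 0.1]
    - [[0, 0, 0], [0.17, 0, 0], 0.1]

```text
time: 21.17
position: [0.6298, 0.1322, 0.0908]
ee_rot: [[0.181, 0.983, -0.01], [0.983, -0.182, -0.018], [-0.02, -0.007, -1.0]]
force: [-5.8, -14.3, 4.4]
finger_gap: 0.23
```

>>> send_rows:
  series:
    - [[0, 0.1, 0], [0.17, 0, 0], 0.1]
    - [[0, 0.2, 0], [0.2, 0, 0], 0.1]
    - [[0, 0.2, 0], [0.2, 0, 0], 0.1]
    - [[0, 0.2, 0], [0.2, 0, 0], 0.1]

```text
time: 21.5
position: [0.6299, 0.1322, 0.0907]
ee_rot: [[0.18, 0.984, -0.01], [0.984, -0.18, -0.007], [-0.009, -0.009, -1.0]]
force: [-6.1, -16.5, 4.0]
finger_gap: 0.226
```

```bash
python3 st.py; python3 cmp.py w16
```

```text
t 21.5 pos [0.6299 0.1322 0.0907] yang -10.39 F [ -6.1 -16.5   4. ] T [-2.781  0.823  0.3  ] gap 0.226 j6 0.31
t 21.5 pos [0.6299 0.1322 0.0907] F [ -6.1 -16.5   4. ] T [-2.78  0.82  0.3 ]
w16 [287 205]
w12 [294 182]
```

View pics/w16c.png

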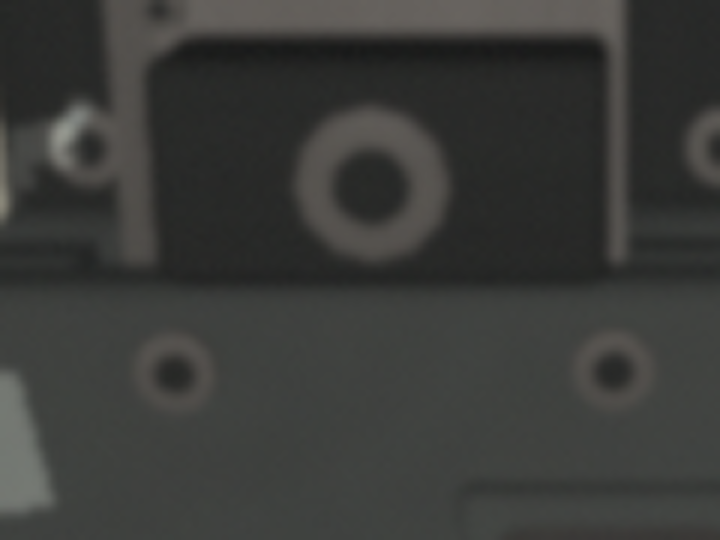

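>>> send_rows:
  series:
    - [[0, 0.1, 0], [0.22, 0.02, 0], 0.1]
    - [[0, 0.1, 0], [0.26, 0.02, 0], 0.1]
    - [[0, 0.1, 0], [0.26, 0.02, 0], 0.1]
    - [[0, 0.1, 0], [0.26, 0.02, 0], 0.1]
  newtons: 60

```text
time: 21.88
position: [0.6302, 0.1325, 0.0908]
ee_rot: [[0.179, 0.984, -0.013], [0.984, -0.179, -0.009], [-0.011, -0.012, -1.0]]
force: [-8.3, -19.7, 6.9]
finger_gap: 0.222
```

```bash
python3 st.py
```

```text
t 21.88 pos [0.6302 0.1325 0.0908] yang -10.31 F [ -8.3 -19.7   6.9] T [-3.402  1.298  0.401] gap 0.222 j6 0.31
```

>>> send_rows:
  series:
    - [[0, 0, 0], [0.1, 0, 0], 0.1]
    - [[0, 0, 0], [0.02, 0, 0], 0.1]
    - [[0, 0, 0], [0.01, 0, 0], 0.2]
    - [[0, 0, 0], [0, 0, 0], 0.35]
    - [[0, 0, 0], [0, 0, 0], 0.35]

```text
time: 22.3
position: [0.6308, 0.1331, 0.0911]
ee_rot: [[0.179, 0.984, -0.012], [0.984, -0.179, -0.008], [-0.01, -0.01, -1.0]]
force: [0.2, -0.2, 0.6]
finger_gap: 0.354
```

```bash
python3 - <<'E'
from h import *
to([.631,.1325,.1575],-10.5)
E
```

```text
t 22.3 pos [0.6308 0.1331 0.0911] yang -10.33 shift [-0.05 -0.01 -2.66] turn [-0.1   0.09  0.03]
```

>>> send_rows:
  series:
    - [[0, 0, 0], [0, 0, -0.8], 0.35]
    - [[0, 0, 0], [0, 0, -1.7], 0.35]
    - [[-0.1, 0.09, 0.03], [-0.05, -0.01, -2.6], 0.4]
    - [[-0.1, 0.09, 0.03], [-0.05, -0.01, -2.66], 0.4]
    - [[-0.1, 0.09, 0.03], [-0.05, -0.01, -2.66], 0.4]
    - [[-0.1, 0.09, 0.03], [-0.05, -0.01, -2.66], 0.4]

```text
time: 22.8
position: [0.631, 0.1328, 0.1571]
ee_rot: [[0.182, 0.983, 0.0], [0.983, -0.182, 0.0], [0.0, 0.0, -1.0]]
force: [-0.5, -0.0, -0.4]
finger_gap: 0.396
```

```bash
python3 cmp.py w17
```

```text
t 22.8 pos [0.631  0.1328 0.1571] F [-0.5 -0.  -0.4] T [ 0.02  0.   -0.05]
w17 [297 183]
w12 [294 182]
```

View pics/w17c.png

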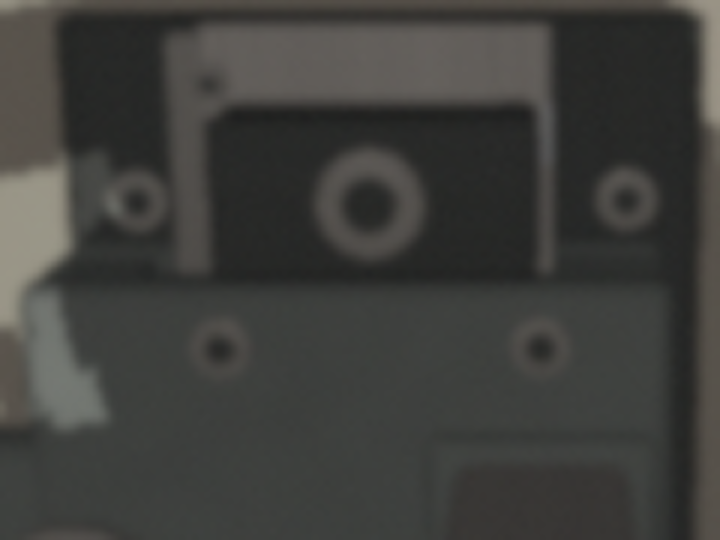

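```bash
python3 - <<'E'
from look import *
a=np.radians(79.65);e1=np.array([np.cos(a),np.sin(a)]);e2=np.array([-e1[1],e1[0]]);o=np.array([.6035,.1011])
P=np.array([[*(o+.074*e1),.052]])
m=dict(ctrl.camera_model("wrist"))
for n,ring,h,ft in [("w12",(370,202),[(232,336),(549,335)],[(141,197),(626,197)]),("w15",(373,204),[(223,351),(544,351)],[(142,203),(631,202)]),("w17",(369,203),[(219,349),(540,349)],[(137,200),(626,200)])]:
    f=np.load(n+".npz");m["R"]=f["R"];m["t"]=f["t"];q=proj(m,P)[0].astype(int)
    full=lambda c:np.array([(c[0]+.5)/6-.5+q[0]-60,(c[1]+.5)/6-.5+q[1]-45])
    r=ray(m,[full(ring)],.058)[0,:2];H=ray(m,[full(x) for x in h],.052)[:,:2];F=ray(m,[full(x) for x in ft],.008)[:,:2]
    print(n,"ring",np.round([(r-o)@e1*1e3,(r-o)@e2*1e3],2),"holes",np.round(np.c_[(H-o)@e1,(H-o)@e2]*1e3,2).tolist(),"sep ring",round(((r-H.mean(0))@e1)*1e3,2),"sep foot",round(((F.mean(0)-H.mean(0))@e1)*1e3,2))
E
```

```text
w12 ring [82.91 -1.36] holes [[66.94, 15.41], [66.89, -20.66]] sep ring 16.0 sep foot 9.43
w15 ring [82.98 -1.37] holes [[65.75, 16.58], [65.61, -19.53]] sep ring 17.3 sep foot 10.42
w17 ring [82.92 -1.38] holes [[65.76, 16.55], [65.65, -19.58]] sep ring 17.22 sep foot 10.48
```

```bash
python3 - <<'E'
from h import *
to([.578,.1405,.135],-120.5)
E
```

```text
t 22.85 pos [0.6304 0.1326 0.1561] yang -10.49 shift [-0.07 -2.12  0.85] turn [-0.    0.02 18.33]
```

>>> send_rows:
  series:
    - [[0, 0, 1.1], [0, -0.3, 0], 0.35]
    - [[0, 0, 2.2], [0, -0.6, 0], 0.35]
    - [[0, 0, 3.3], [0, -0.9, 0], 0.35]
    - [[0, 0, 4.4], [0, -1.2, 0], 0.35]
    - [[0, 0, 5.5], [0, -1.5, 0], 0.35]
    - [[0, 0, 6.6], [0, -1.8, 0], 0.35]
    - [[0, 0, 7.7], [-0.05, -2.1, 0], 0.35]
    - [[0, 0, 8.8], [-0.07, -2.12, 0], 0.35]
    - [[0, 0, 9.9], [-0.07, -2.12, 0.1], 0.35]
    - [[0, 0, 11], [-0.07, -2.12, 0.2], 0.35]

```text
time: 23.68
position: [0.577, 0.1406, 0.1493]
ee_rot: [[0.974, 0.228, -0.004], [0.228, -0.974, -0.0], [-0.004, -0.001, -1.0]]
force: [0.6, 0.4, 0.1]
finger_gap: 0.349
```

```bash
python3 - <<'E'
from h import *
to([.578,.1405,.135],-120.5)
E
```

```text
t 23.6833 pos [0.577  0.1406 0.1493] yang -76.81 shift [0.04 0.01 0.57] turn [0.01 0.04 7.28]
```

>>> send_rows:
  series:
    - [[0, 0, 1.1], [0.04, 0, 0.2], 0.35]
    - [[0, 0, 2.2], [0.04, 0, 0.4], 0.35]
    - [[0, 0, 3.3], [0.04, 0, 0.55], 0.35]
    - [[0, 0, 4.4], [0.04, 0, 0.55], 0.35]
    - [[0, 0, 5.5], [0.04, 0, 0.55], 0.35]
    - [[0, 0, 6.6], [0.04, 0, 0.55], 0.35]
    - [[0, 0.04, 7.3], [0.04, 0, 0.55], 0.35]
    - [[0, 0.04, 7.3], [0.04, 0, 0.55], 0.35]
    - [[0, 0.04, 7.3], [0.04, 0, 0.55], 0.35]

```text
time: 24.43
position: [0.5771, 0.1408, 0.1339]
ee_rot: [[0.862, -0.507, -0.003], [-0.507, -0.862, -0.001], [-0.002, 0.003, -1.0]]
force: [-0.5, 0.9, -0.2]
finger_gap: 0.351
```

```bash
python3 - <<'E'
from look import *
m,p,d,X=fitlines("w18")
to([.578,.1405,.0745],-120.5)
k=np.array([.577,.140])
s=(X[...,2]>.072)&(X[...,2]<.083)&(np.hypot(X[...,0]-k[0],X[...,1]-k[1])<.024)
P=X[s][:,:2].astype(np.float32);c=P.mean(0);w,v=np.linalg.eigh(np.cov((P-c).T))
print(len(P),cv2.minAreaRect(P),c,"thin",np.degrees(np.arctan2(v[1,0],v[0,0])))
cv2.imwrite("pics/w18c.png",p[150:420,180:480,::-1])
E
```

```text
t 24.4333 pos [0.5771 0.1408 0.1339] F [-0.5  0.9 -0.2] T [ 0.06  0.02 -0.03]
t 24.4833 pos [0.5772 0.1408 0.1342] yang -120.5 shift [ 0.04 -0.01  2.39] turn [ 0.02  0.01 -0.  ]
1493 ((0.5762320756912231, 0.13899721205234528), (0.020777443423867226, 0.03463762253522873), 40.14581298828125) [0.5773845  0.13852595] thin -119.33811723193836
```

View pics/w18c.png

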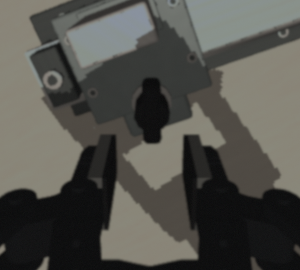

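Knob centred between the fingers at crop (151,110); descend and grip.

>>> send_rows:
  series:
    - [[0, 0, 0], [0.02, 0.02, 0.8], 0.35]
    - [[0, 0, 0], [0.02, 0.02, 1.6], 0.35]
    - [[0, 0, 0], [0.02, 0.02, 2.2], 0.35]
    - [[0, 0, 0], [0.02, 0.02, 2.36], 0.35]
    - [[0, 0, 0], [0.02, 0.02, 2.36], 0.25]
    - [[0, 0, 0], [0.02, 0.02, 2.36], 0.15]
    - [[0, 0, 0], [0.02, 0.02, 2.36], 0]
    - [[0, 0, 0], [0.02, 0.02, 2.36], 0]
    - [[0, 0, 0], [0.02, 0.02, 2.36], 0]
  newtons: 40

```text
time: 25.23
position: [0.5773, 0.1397, 0.0758]
ee_rot: [[0.862, -0.507, -0.002], [-0.507, -0.862, -0.002], [-0.001, 0.003, -1.0]]
force: [-2.2, -3.1, -1.1]
finger_gap: 0.121
```

```bash
python3 st.py
```

```text
t 25.23 pos [0.5773 0.1397 0.0758] yang -120.47 F [-2.2 -3.1 -1.1] T [-0.444  0.361  0.171] gap 0.121 j6 2.251
```

>>> send_rows:
  series:
    - [[0, 0, -0.6], [0, 0, 0], 0]
    - [[0, 0, -1.2], [0, 0, 0], 0]
    - [[0, 0, -1.8], [0, 0, 0], 0]
    - [[0, 0, -2.4], [0, 0, 0], 0]
    - [[0, 0, -3.0], [0, 0, 0], 0]
    - [[0, 0, -3.6], [0, 0, 0], 0]
    - [[0, 0, -4.2], [0, 0, 0], 0]
    - [[0, 0, -4.8], [0, 0, 0], 0]
    - [[0, 0, -5.4], [0, 0, 0], 0]
    - [[0, 0, -5.4], [0, 0, 0], 0]

```text
time: 26.07
position: [0.5778, 0.1398, 0.076]
ee_rot: [[0.999, 0.034, -0.001], [0.034, -0.999, -0.001], [-0.001, 0.001, -1.0]]
force: [1.2, -1.2, -4.5]
finger_gap: 0.113
```

```bash
python3 st.py
```

```text
t 26.07 pos [0.5778 0.1398 0.076 ] yang -88.06 F [ 1.2 -1.2 -4.5] T [ 0.017 -0.159 -0.073] gap 0.113 j6 1.685
```

>>> send_rows:
  series:
    - [[0, 0, 0], [0.005, -0.03, 0], 0]
    - [[0, 0, 0], [0.01, -0.06, 0], 0]
    - [[0, 0, 0], [0.01, -0.06, 0], 0]

```text
time: 26.32
position: [0.5777, 0.141, 0.0759]
ee_rot: [[0.999, 0.033, -0.002], [0.033, -0.999, -0.002], [-0.002, 0.002, -1.0]]
force: [-1.2, -2.7, -2.7]
finger_gap: 0.117
```

>>> send_rows:
  series:
    - [[0, 0, 0], [0.01, -0.04, 0], 0]
    - [[0, 0, 0], [0.01, -0.06, 0], 0]
    - [[0, 0, 0], [0.01, -0.06, 0], 0]

```text
time: 26.57
position: [0.5775, 0.1415, 0.0759]
ee_rot: [[0.999, 0.033, -0.003], [0.033, -0.999, -0.005], [-0.003, 0.005, -1.0]]
force: [-1.7, -7.4, -1.9]
finger_gap: 0.117
```

>>> send_rows:
  series:
    - [[0, 0, 0.4], [0.005, -0.06, 0], 0]
    - [[0, 0, 0.8], [0.005, -0.06, 0], 0]
    - [[0, 0, 1.2], [0.005, -0.06, 0], 0]
    - [[0, 0, 1.6], [0.005, -0.06, 0], 0]

```text
time: 26.9
position: [0.5776, 0.1414, 0.0759]
ee_rot: [[0.991, -0.135, -0.003], [-0.135, -0.991, -0.008], [-0.002, 0.008, -1.0]]
force: [-1.8, -8.8, -2.6]
finger_gap: 0.117
```

```bash
python3 st.py
```

```text
t 26.9 pos [0.5776 0.1414 0.0759] yang -97.78 F [-1.8 -8.8 -2.6] T [-1.337  0.099  0.171] gap 0.117 j6 1.864
```

>>> send_rows:
  series:
    - [[0, 0, 0.4], [-0.005, -0.06, 0], 0]
    - [[0, 0, 0.8], [-0.005, -0.06, 0], 0]
    - [[0, 0, 1.2], [-0.005, -0.06, 0], 0]

```text
time: 27.15
position: [0.5776, 0.1413, 0.0758]
ee_rot: [[0.966, -0.26, -0.004], [-0.26, -0.966, -0.012], [-0.0, 0.012, -1.0]]
force: [-1.3, -8.4, -2.4]
finger_gap: 0.121
```

```bash
python3 st.py
```

```text
t 27.15 pos [0.5776 0.1413 0.0758] yang -105.06 F [-1.3 -8.4 -2.4] T [-1.31   0.186  0.209] gap 0.121 j6 1.994
```

>>> send_rows:
  series:
    - [[0, 0, 0.3], [-0.01, -0.055, 0], 0]
    - [[0, 0, 0.6], [-0.01, -0.055, 0], 0]
    - [[0, 0, 0.9], [-0.01, -0.055, 0], 0]

```text
time: 27.4
position: [0.5775, 0.1412, 0.0758]
ee_rot: [[0.937, -0.35, -0.004], [-0.35, -0.937, -0.015], [0.001, 0.015, -1.0]]
force: [-1.0, -8.7, -2.0]
finger_gap: 0.115
```

```bash
python3 st.py
```

```text
t 27.4 pos [0.5775 0.1412 0.0758] yang -110.5 F [-1.  -8.7 -2. ] T [-1.196  0.149  0.237] gap 0.115 j6 2.092
```

>>> send_rows:
  series:
    - [[0.05, 0, 0.25], [-0.015, -0.055, 0], 0]
    - [[0.05, 0, 0.5], [-0.015, -0.055, 0], 0]
    - [[0.05, 0, 0.7], [-0.015, -0.055, 0], 0]

```text
time: 27.65
position: [0.5775, 0.1411, 0.0759]
ee_rot: [[0.908, -0.418, -0.003], [-0.418, -0.908, -0.013], [0.003, 0.013, -1.0]]
force: [-2.7, -8.9, -1.9]
finger_gap: 0.116
```

```bash
python3 st.py
```

```text
t 27.65 pos [0.5775 0.1411 0.0759] yang -114.73 F [-2.7 -8.9 -1.9] T [-1.218  0.225  0.192] gap 0.116 j6 2.164
```

>>> send_rows:
  series:
    - [[0.05, 0, 0.15], [-0.02, -0.055, 0], 0]
    - [[0.05, 0, 0.3], [-0.02, -0.055, 0], 0]
    - [[0.05, 0, 0.4], [-0.02, -0.055, 0], 0]

```text
time: 27.9
position: [0.5774, 0.141, 0.0758]
ee_rot: [[0.89, -0.456, -0.001], [-0.456, -0.89, -0.012], [0.004, 0.011, -1.0]]
force: [-2.3, -8.1, -3.1]
finger_gap: 0.115
```

```bash
python3 st.py
```

```text
t 27.9 pos [0.5774 0.141  0.0758] yang -117.12 F [-2.3 -8.1 -3.1] T [-1.203  0.204  0.239] gap 0.115 j6 2.204
```

>>> send_rows:
  series:
    - [[0.05, 0, 0.15], [-0.02, -0.05, 0], 0]
    - [[0.05, 0, 0.3], [-0.02, -0.05, 0], 0]
    - [[0.05, 0, 0.4], [-0.02, -0.05, 0], 0]

```text
time: 28.15
position: [0.5773, 0.141, 0.0758]
ee_rot: [[0.87, -0.492, 0.0], [-0.492, -0.87, -0.01], [0.005, 0.009, -1.0]]
force: [-1.7, -7.9, -1.9]
finger_gap: 0.117
```

```bash
python3 st.py
```

```text
t 28.15 pos [0.5773 0.141  0.0758] yang -119.5 F [-1.7 -7.9 -1.9] T [-1.187  0.263  0.213] gap 0.117 j6 2.245
```

>>> send_rows:
  series:
    - [[0.05, 0, 0.15], [-0.02, -0.05, 0], 0]
    - [[0.05, 0, 0.3], [-0.02, -0.05, 0], 0]
    - [[0.05, 0, 0.4], [-0.02, -0.05, 0], 0]

```text
time: 28.4
position: [0.5772, 0.1409, 0.0758]
ee_rot: [[0.849, -0.528, 0.002], [-0.528, -0.849, -0.009], [0.006, 0.006, -1.0]]
force: [-1.9, -7.6, -1.5]
finger_gap: 0.117
```

```bash
python3 st.py
```

```text
t 28.4 pos [0.5772 0.1409 0.0758] yang -121.88 F [-1.9 -7.6 -1.5] T [-1.188  0.275  0.21 ] gap 0.117 j6 2.285
```

>>> send_rows:
  series:
    - [[0.05, 0, 0.15], [-0.02, -0.05, 0], 0]
    - [[0.05, 0, 0.3], [-0.02, -0.05, 0], 0]
    - [[0.05, 0, 0.45], [-0.02, -0.05, 0], 0]

```text
time: 28.65
position: [0.5771, 0.1408, 0.0758]
ee_rot: [[0.824, -0.567, 0.004], [-0.567, -0.824, -0.007], [0.007, 0.004, -1.0]]
force: [-2.3, -6.5, -1.2]
finger_gap: 0.115
```

```bash
python3 st.py
```

```text
t 28.65 pos [0.5771 0.1408 0.0758] yang -124.56 F [-2.3 -6.5 -1.2] T [-1.266  0.397  0.201] gap 0.115 j6 2.331
```

>>> send_rows:
  series:
    - [[0, 0, 0.15], [-0.025, -0.05, 0], 0]
    - [[0, 0, 0.3], [-0.025, -0.05, 0], 0]
    - [[0, 0, 0.45], [-0.025, -0.05, 0], 0]

```text
time: 28.9
position: [0.5771, 0.1409, 0.0758]
ee_rot: [[0.796, -0.605, 0.003], [-0.605, -0.796, -0.011], [0.009, 0.007, -1.0]]
force: [-1.7, -8.4, -1.3]
finger_gap: 0.119
```

```bash
python3 st.py
```

```text
t 28.9 pos [0.5771 0.1409 0.0758] yang -127.23 F [-1.7 -8.4 -1.3] T [-1.256  0.271  0.275] gap 0.119 j6 2.381
```

>>> send_rows:
  series:
    - [[0, 0, 0.15], [-0.025, -0.045, 0], 0]
    - [[0, 0, 0.3], [-0.025, -0.045, 0], 0]
    - [[0, 0, 0.4], [-0.025, -0.045, 0], 0]

```text
time: 29.15
position: [0.577, 0.1408, 0.0758]
ee_rot: [[0.77, -0.637, 0.002], [-0.637, -0.77, -0.014], [0.01, 0.009, -1.0]]
force: [-1.9, -7.1, -1.2]
finger_gap: 0.115
```

```bash
python3 st.py
```

```text
t 29.15 pos [0.577  0.1408 0.0758] yang -129.61 F [-1.9 -7.1 -1.2] T [-1.075  0.31   0.287] gap 0.115 j6 2.425
```

>>> send_rows:
  series:
    - [[0, 0, 0.1], [-0.025, -0.045, 0], 0]
    - [[0, 0, 0.2], [-0.025, -0.045, 0], 0]
    - [[0, 0, 0.3], [-0.025, -0.045, 0], 0]

```text
time: 29.4
position: [0.577, 0.1408, 0.0758]
ee_rot: [[0.751, -0.661, 0.001], [-0.661, -0.75, -0.016], [0.012, 0.012, -1.0]]
force: [-1.8, -8.4, -1.1]
finger_gap: 0.116
```

```bash
python3 st.py
```

```text
t 29.4 pos [0.577  0.1408 0.0758] yang -131.37 F [-1.8 -8.4 -1.1] T [-1.204  0.263  0.295] gap 0.116 j6 2.458
```

>>> send_rows:
  series:
    - [[0, 0, 0.1], [-0.025, -0.04, 0], 0]
    - [[0, 0, 0.2], [-0.025, -0.04, 0], 0]
    - [[0, 0, 0.3], [-0.025, -0.04, 0], 0]

```text
time: 29.65
position: [0.577, 0.1408, 0.0758]
ee_rot: [[0.73, -0.684, 0.0], [-0.683, -0.73, -0.019], [0.013, 0.014, -1.0]]
force: [-1.4, -7.7, -1.9]
finger_gap: 0.118
```

```bash
python3 st.py
```

```text
t 29.65 pos [0.577  0.1408 0.0758] yang -133.13 F [-1.4 -7.7 -1.9] T [-0.99   0.215  0.302] gap 0.118 j6 2.491
```

>>> send_rows:
  series:
    - [[0, 0, 0.1], [-0.025, -0.04, 0], 0]
    - [[0, 0, 0.2], [-0.025, -0.04, 0], 0]
    - [[0, 0, 0.3], [-0.025, -0.04, 0], 0]

```text
time: 29.9
position: [0.577, 0.1408, 0.0758]
ee_rot: [[0.708, -0.706, -0.0], [-0.706, -0.708, -0.022], [0.015, 0.016, -1.0]]
force: [-1.7, -8.3, -0.5]
finger_gap: 0.117
```

```bash
python3 st.py
```

```text
t 29.9 pos [0.577  0.1408 0.0758] yang -134.9 F [-1.7 -8.3 -0.5] T [-0.976  0.276  0.243] gap 0.117 j6 2.524
```

```bash
python3 - <<'E'
from h import *
T=[]
for i in range(6):
    ctrl.grab_frame("wrist");s=ctrl.state();T.append(s["wrist_torque"][2])
print(np.round(T,3),np.mean(T))
E
```

```text
[0.196 0.194 0.186 0.135 0.179 0.173] 0.17709962134667312
```

>>> send_rows:
  series:
    - [[0.1, 0, 0.15], [-0.025, -0.035, 0], 0]
    - [[0.1, 0, 0.3], [-0.025, -0.035, 0], 0]
    - [[0.1, 0, 0.45], [-0.025, -0.035, 0], 0]

```text
time: 30.45
position: [0.5767, 0.1407, 0.0758]
ee_rot: [[0.675, -0.738, 0.006], [-0.738, -0.675, -0.017], [0.016, 0.007, -1.0]]
force: [-2.0, -6.9, -2.1]
finger_gap: 0.116
```

```bash
python3 st.py
```

```text
t 30.45 pos [0.5767 0.1407 0.0758] yang -137.57 F [-2.  -6.9 -2.1] T [-0.881  0.286  0.318] gap 0.116 j6 2.567
```

>>> send_rows:
  series:
    - [[0.1, 0, 0.1], [-0.025, -0.035, 0], 0]
    - [[0.1, 0, 0.2], [-0.025, -0.035, 0], 0]
    - [[0.1, 0, 0.3], [-0.025, -0.035, 0], 0]

```text
time: 30.7
position: [0.5765, 0.1407, 0.0757]
ee_rot: [[0.652, -0.758, 0.013], [-0.758, -0.652, -0.012], [0.018, -0.002, -1.0]]
force: [-1.7, -7.3, -1.0]
finger_gap: 0.117
```

```bash
python3 st.py
```

```text
t 30.7 pos [0.5765 0.1407 0.0757] yang -139.32 F [-1.7 -7.3 -1. ] T [-0.947  0.45   0.392] gap 0.117 j6 2.595
```

```bash
python3 - <<'E'
from h import *
T=[]
for i in range(5):
    ctrl.grab_frame("wrist");s=ctrl.state();T.append(s["wrist_torque"][2])
print(np.round(T,3),np.mean(T))
E
```

```text
[0.387 0.343 0.365 0.333 0.323] 0.3500725157892399
```

>>> send_rows:
  series:
    - [[0, 0, 0], [0, 0, 0], 0.15]
    - [[0, 0, 0], [0, 0, 0], 0.25]
    - [[0, 0, 0], [0, 0, 0], 0.35]
    - [[0, 0, 0], [0, 0, 0], 0.35]
    - [[0, 0, 0], [0, 0, 0], 0.35]

```text
time: 31.37
position: [0.577, 0.1411, 0.0763]
ee_rot: [[0.652, -0.758, 0.014], [-0.758, -0.652, -0.012], [0.018, -0.003, -1.0]]
force: [0.0, 0.3, -0.3]
finger_gap: 0.351
```

>>> send_rows:
  series:
    - [[0, 0, 0], [0, 0, -0.6], 0.35]
    - [[0, 0, 0], [0, 0, -1.5], 0.35]
    - [[0, 0, 0], [0, 0, -2.6], 0.35]
    - [[0, 0, 0], [0, 0, -3.3], 0.35]
    - [[0, 0, 0], [0, 0, -3.3], 0.35]

```text
time: 31.78
position: [0.5789, 0.1429, 0.1645]
ee_rot: [[0.652, -0.758, 0.023], [-0.758, -0.652, -0.01], [0.023, -0.011, -1.0]]
force: [1.0, 0.1, 1.1]
finger_gap: 0.351
```

```bash
python3 - <<'E'
from h import *
to([.631,.1325,.1575],-10.5)
E
```

```text
t 31.7833 pos [0.5789 0.1429 0.1645] yang -139.27 shift [ 1.67 -1.3   0.33] turn [  0.19  -0.24 -21.46]
```

Rotate back to the reference viewpoint to check the gap.

>>> send_rows:
  series:
    - [[0, 0, -1.1], [0.2, -0.15, 0], 0.4]
    - [[0, 0, -2.2], [0.4, -0.3, 0], 0.4]
    - [[0, 0, -3.3], [0.6, -0.45, 0], 0.4]
    - [[0, 0, -4.4], [0.8, -0.6, 0.1], 0.4]
    - [[0, 0, -5.5], [1.0, -0.75, 0.1], 0.4]
    - [[0, 0, -6.6], [1.2, -0.9, 0.2], 0.4]
    - [[0, 0, -7.7], [1.4, -1.05, 0.3], 0.4]
    - [[0, 0, -8.8], [1.6, -1.2, 0.3], 0.4]
    - [[0, 0, -9.9], [1.67, -1.3, 0.3], 0.4]
    - [[0, 0, -11], [1.67, -1.3, 0.3], 0.4]

```text
time: 32.62
position: [0.631, 0.1324, 0.1569]
ee_rot: [[0.956, 0.293, 0.022], [0.293, -0.956, -0.01], [0.018, 0.016, -1.0]]
force: [0.1, -0.1, -0.4]
finger_gap: 0.399
```

```bash
python3 - <<'E'
from h import *
to([.631,.1325,.1575],-10.5)
E
```

```text
t 32.6167 pos [0.631  0.1324 0.1569] yang -72.97 shift [ 0.   -0.   -0.03] turn [  0.23  -0.07 -10.41]
```

>>> send_rows:
  series:
    - [[0, 0, -1.15], [0, 0, 0], 0.4]
    - [[0, 0, -2.3], [0, 0, 0], 0.4]
    - [[0, 0, -3.45], [0, 0, 0], 0.4]
    - [[0, 0, -4.6], [0, 0, 0], 0.4]
    - [[0, 0, -5.75], [0, 0, 0], 0.4]
    - [[0.1, 0, -6.9], [0, 0, 0], 0.4]
    - [[0.2, 0, -8.05], [0, 0, 0], 0.4]
    - [[0.23, -0.07, -9.2], [0, 0, 0], 0.4]
    - [[0.23, -0.07, -10.35], [0, 0, 0], 0.4]
    - [[0.23, -0.07, -10.41], [0, 0, 0], 0.4]

```text
time: 33.45
position: [0.6306, 0.1324, 0.1555]
ee_rot: [[0.18, 0.984, -0.001], [0.984, -0.18, 0.0], [-0.0, -0.001, -1.0]]
force: [-0.2, -0.5, -0.2]
finger_gap: 0.399
```

>>> send_rows:
  series:
    - [[0, 0, 0], [0, 0, 0], 0.4]
    - [[0, 0, 0], [0, 0, 0], 0.4]

```text
time: 33.62
position: [0.6301, 0.1325, 0.1545]
ee_rot: [[0.182, 0.983, -0.003], [0.983, -0.182, 0.0], [-0.0, -0.003, -1.0]]
force: [-0.1, -0.2, -0.8]
finger_gap: 0.402
```

```bash
python3 st.py; python3 cmp.py w19
```

```text
t 33.62 pos [0.6301 0.1325 0.1545] yang -10.51 F [-0.1 -0.2 -0.8] T [-0.024 -0.023  0.071] gap 0.402 j6 0.307
t 33.6167 pos [0.6301 0.1325 0.1545] F [-0.1 -0.2 -0.8] T [-0.02 -0.02  0.07]
w19 [298 183]
w12 [294 182]
```

View pics/w19c.png

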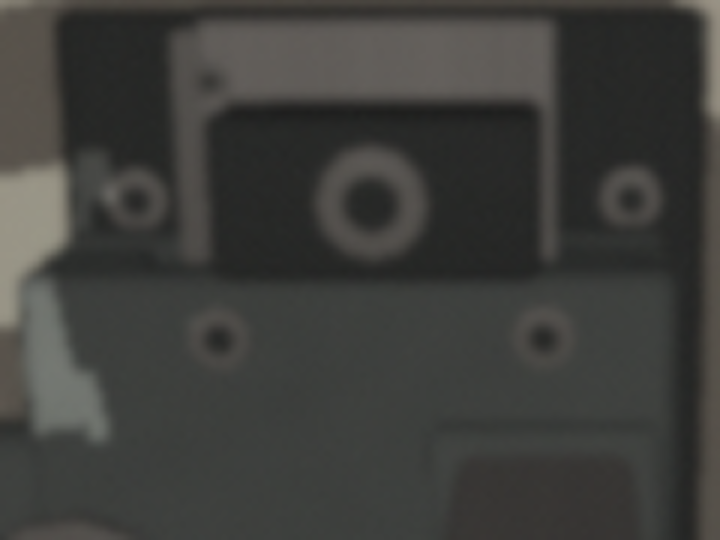

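```bash
python3 - <<'E'
from h import *
m=ctrl.camera_model("top");p,d=ctrl.grab_frame("top");Y=cloud(m,d);Y0=np.load("topX.npy")
for n,(u,v) in dict(small=(367,178),tall=(424,175),single=(175,265),ring=(487,244)).items(): print(n,np.round(np.nanmedian(Y0[v-2:v+3,u-2:u+3].reshape(-1,3),0)-np.nanmedian(Y[v-2:v+3,u-2:u+3].reshape(-1,3),0),3))
print(ctrl.state()["time"],np.abs(ctrl.state()["joint_vel"]).max())
print(ctrl.hand_in())
E
```

```text
small [ 0. -0. -0.]
tall [0.    0.    0.001]
single [ 0. -0.  0.]
ring [0.    0.    0.001]
33.7167 0.008536946971376757
the job is handed in; nothing more can be done
None
```

The grey carriage is on the rail, up against the stop, with its clamp tightened, and I handed the job in at 33.7 s; no verdict was reported. I slid it on from the open end, knob on the wear-strip side, and pressed it against the stop with about 10 N while the clamp was loose.

- **First tightening redone:** The first time I tightened the knob, the carriage ended about 1.2 mm off the stop. Pushing on it with up to about 20 N did not close the gap. I loosened the clamp, pushed the carriage home with about 8 N and retightened while holding it there.
- **Tightness:** The knob torque was about 0.32–0.39 N m on the last turns and averaged 0.35 N m over five readings with the knob held. Single readings scattered by about ±0.04. On the second tightening the torque came up about 0.3 rad later than on the first. I think that is side play being taken up differently, but I did not confirm it. I could not measure the force on the wear strip itself.
- **Final position:** Seen from the same viewpoint as right after the first press, the carriage sits at the stop to within about 0.2 mm. The clamp pulls it about 1 mm towards the wear-strip side, which is inside the 3.5 mm limit.
- **Bystanders:** Both jars, the ring and the single tile measured the same as at the start to within about 1 mm. I did not touch the pink look-alike, and the gripper is clear of everything.

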